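# Unload the board rack and tap the stack square

## Robot

A 7-joint arm with a two-finger parallel gripper is mounted at the origin on the work surface. World frame = base frame: x ahead of the robot, y to its left, z up, the work surface at z = 0. Lengths are in m, angles in rad, forces in N, time in s.
With the tool pointing down it reaches from about 0.35 to 0.9 m from the base axis. Payload 7.2 kg.
Tool frame: the origin (TCP) lies on the centre line of the jaws, within the pads' length; the fingertips stand 19 mm ahead of it and the grasp point (between the pads) is the TCP; z points along the fingers, y is the line along which they close (so a half turn about z gives the same grasp; the last joint's range is limited). The gripper opens to 85 mm and grips with 20 to 120 N. Pads are 22 mm wide; open, the fingers measure 114 mm over their backs; the gripper's body (76 mm by 85 mm) begins 54 mm behind the grasp point. The pads swing forward as they close: fully open they stand 13 mm farther back than shut.
Start: joints at [-1.261, 0.411, -0.013, 1.596, 0.006, 1.134, -0.082], TCP at [0.231, 0.581, 0.25] pointing down, gripper open.
Joint ranges: [-2.95, 2.95], [-0.29, 1.99], [-1.47, 1.44], [0.14, 2.54], [-1.03, 4.17], [0.13, 1.85], [-2.86, 2.86]. Speed limits (rad/s): [2.39, 2.39, 3.01, 3.01, 3.14, 3.14, 3.14].

## Interface

Orientations are given as a rotation vector (axis times angle).
In Python, from plant import bot gives the robot as it stands.
- The arm moves only by the tool carry_out, never from a script. Its argument "rows" is a list of rows, each an object with "angular": the turn, a rotation vector about the tool's x, y, z in rad, a list of three; "translation": the shift along the tool's x, y, z in m, a list of three; "fingers": the finger opening in m, from 0 to 0.0854. In form: [{"angular": [wx, wy, wz], "translation": [tx, ty, tz], "fingers": fingers}, ...]. A call has 1 to 12 rows; each row shifts and turns the commanded pose from where the row before left it, along the tool's axes as they then stand; what a row does not reach is not made up. A row lasts 1/8 s, in which the tool goes at most 62.5 mm and 10.7 degrees, less where a joint would pass 70% of its speed; a pose out of reach is approached as far as the arm can. A call with a gripper value outside its range is refused whole. The fingers move at their own pace and stop on an object; "newtons" is the grip in N (left out, the last holds). Time passes only in rows, so rows that do not move let the fingers close. It gives the time, the measured TCP pose, the force, the opening and the grip force at its end, in the units of the state.
- bot.observe(): the state, without advancing time (a new reading comes with each control period).
- bot.read_camera(name): name is "scene" or "top" or "wrist"; returns (picture, depth): 400x640x3 uint8, blue, green, red; 400x640 float32, m along the optical axis (not along the pixel's ray), 0 where there is no reading.
- bot.camera_info(name): a dict with "K" (3x3 intrinsics, pixels), "world_from_camera" (4x4, takes a point from camera to world coordinates). Camera axes: x right, y down, z forward; pixel columns grow to the right and rows downward; lengths in m; the calibration is good to about 2 mm. A picture is of the moment at which its call begins: read the wrist's pose just before it. camera_info takes no time and is no camera call; for the wrist camera it gives the pose at the moment of the call.
- bot.finish_job(): hands the job in; it is judged then, once.
The state is a dict: "time": time; "qpos": joint angles; "qvel": joint speeds; "tau": joint torques, N m; "ee_pos": TCP position; "tool_rot": TCP orientation; "contact_force": force on the tool from outside, world axes, zero at the start; "torque": the same for the moment, N m; "finger_gap": finger opening in m; "grasp_force": force on a finger pad.
Only numpy, scipy, OpenCV 4.12 (cv2) and the standard library are available. Lean on these libraries where they do the work, as an engineer would, in place of code of your own. Each camera call takes 0.05 s, during which the arm holds its last target. There are 200 camera calls.

## Task

Slide every bamboo serving board up out of its slot in the drying rack and lay it flat on the boards already lying on the dark corner stand, lengthwise like them. Tap the whole stack home against the stand's end fence and its two steel posts until all the boards' edges are flush, from bottom to top. Leave the jar, spatula and whisk where they are.

Things in the scene. Friction and masses are not known exactly. Their poses are not given: they have to be found in the camera images.
- rack: fixed dark wooden drying rack: four slots, one behind the other along its x. Boards lean in them at 45 degrees: length sloping up along +x+z, upper face towards -x+z, lower end on the slot floor at x = -96, -54, -12, 30 mm, z = 24 mm. Slots are 44 mm wide in y, so boards overhang 11 mm each side. Back 60 mm long, front lip 22 mm: slide a board 25 mm up-slope to clear it. Origin on the table
- stand: fixed dark wooden corner stand: base 12 mm thick (its x -115..85, y -70..60 mm), upright end fence 56 mm wide with inner face at x = +65 mm, and on the +y side two upright 12 mm steel posts at x = -35 and +35 mm with inner faces at y = +33 mm. Fence and posts rise 55 mm above the base's top. The -x and -y sides are open. Origin on the table, z up, x the direction of the boards' length
- stand_home (a point): the point on the top face of the stand's base (12 mm above the table) under the centre of a board that touches the end fence and both posts; axes as the stand's
- board_a: bamboo serving board, a plain rectangular plate 130 x 66 x 8 mm, 40-75 g; origin at the centre of its underside, x along its 130 mm length, y across its 66 mm width, z normal to it; at the start it lies askew on the stand's base
- board_b: bamboo serving board, a plain rectangular plate 130 x 66 x 8 mm, 40-75 g; origin at the centre of its underside, x along its 130 mm length, y across its 66 mm width, z normal to it; at the start it lies askew on board_a
- board_c: bamboo serving board, a plain rectangular plate 130 x 66 x 8 mm, 40-75 g; origin at the centre of its underside, x along its 130 mm length, y across its 66 mm width, z normal to it; if present, it stands in the rack's first (lowest rack x) slot at the start
- board_d: bamboo serving board, a plain rectangular plate 130 x 66 x 8 mm, 40-75 g; origin at the centre of its underside, x along its 130 mm length, y across its 66 mm width, z normal to it; if present, it stands in the rack's second slot at the start
- board_e: bamboo serving board, a plain rectangular plate 130 x 66 x 8 mm, 40-75 g; origin at the centre of its underside, x along its 130 mm length, y across its 66 mm width, z normal to it; if present, it stands in the rack's third slot at the start
- board_f: bamboo serving board, a plain rectangular plate 130 x 66 x 8 mm, 40-75 g; origin at the centre of its underside, x along its 130 mm length, y across its 66 mm width, z normal to it; if present, it stands in the rack's fourth (highest rack x) slot at the start
- jar: bystander: small glass jar with steel cap, 64 mm across, 80 mm high; origin at the centre of its underside
- spatula: bystander: bamboo spatula 280 mm long lying along its x; origin underneath its middle
- whisk: bystander: yellow silicone whisk 235 mm long lying along its x, 56 mm high at its wires; origin underneath its middle
Things that resemble listed ones, but are neither listed nor needed, are in the scene too. What is shaped like the board_f but orange is not meant.

How it is judged:
On the way:
1. every board that stood in the rack lies on the stack on the stand (z of board_c in the frame of stand_home between -0.004 and 0.06 m and horizontal distance between each of board_c, board_d, board_e, board_f and stand_home below 0.06 m and angle between the z axis of each of board_c, board_d, board_e, board_f and the z axis of stand_home, either way round below 0.25 rad and z of board_d in the frame of stand_home between -0.004 and 0.06 m and z of board_e in the frame of stand_home between -0.004 and 0.06 m and z of board_f in the frame of stand_home between -0.004 and 0.06 m), for 0.2 s.
At the end, for the whole second after the job is handed in: every board present lies flat at rest in one stack on the stand, its centre within 3.5 mm (along and across) of the place where it touches the end fence and both posts, and within 0.05 rad of the stand's direction (z of board_a in the frame of stand_home between -0.004 and 0.06 m and x of board_a in the frame of stand_home between -0.0035 and 0.0035 m and y of board_a in the frame of stand_home between -0.0035 and 0.0035 m and angle between the x axis of each of board_a, board_b, board_c, board_d, board_e, board_f and the x axis of stand_home, either way round below 0.05 rad and angle between the z axis of each of board_a, board_b, board_c, board_d, board_e, board_f and the z axis of stand_home, either way round below 0.06 rad and linear speed of each of board_a, board_b, board_c, board_d, board_e, board_f below 0.02 m/s and z of board_b in the frame of stand_home between -0.004 and 0.06 m and x of board_b in the frame of stand_home between -0.0035 and 0.0035 m and y of board_b in the frame of stand_home between -0.0035 and 0.0035 m and z of board_c in the frame of stand_home between -0.004 and 0.06 m and x of board_c in the frame of stand_home between -0.0035 and 0.0035 m and y of board_c in the frame of stand_home between -0.0035 and 0.0035 m and z of board_d in the frame of stand_home between -0.004 and 0.06 m and x of board_d in the frame of stand_home between -0.0035 and 0.0035 m and y of board_d in the frame of stand_home between -0.0035 and 0.0035 m and z of board_e in the frame of stand_home between -0.004 and 0.06 m and x of board_e in the frame of stand_home between -0.0035 and 0.0035 m and y of board_e in the frame of stand_home between -0.0035 and 0.0035 m and z of board_f in the frame of stand_home between -0.004 and 0.06 m and x of board_f in the frame of stand_home between -0.0035 and 0.0035 m and y of board_f in the frame of stand_home between -0.0035 and 0.0035 m).
It fails at once if the jar was knocked aside (more than 40 mm) (distance of jar from where it was at the start of the episode above 0.04 m).
It fails at once if the spatula was knocked aside (more than 40 mm) (distance of spatula from where it was at the start of the episode above 0.04 m).
It fails at once if the whisk was knocked aside (more than 40 mm) (distance of whisk from where it was at the start of the episode above 0.04 m).
Of board_c, board_d, board_e, board_f only 2 to 4 are there at a start; the rules pass over those that are not, and their reading is None.
At some moment in a run one of board_a, board_b may be knocked a few centimetres aside while the robot is not near it.
It also fails if it takes over 210 s, if anything falls off the work surface, if the arm or the gripper's body presses on something with over 40 N, if the wrist force passes 120 N, or if a joint passes its speed limit or range.

## Working session

There is one attempt and no reset: what is moved stays moved. The work goes in short steps, Python scripts to look and compute and a tool call to move; the robot and the scene stay as the last step left them, time stands still between calls to the robot, and variables do not carry over. Pictures are saved under pics/ and viewed, at most 14 in all, crops included, and the job is handed in when it is done.

Besides the shell and the picture viewer there is one more tool, called as name(argument=value, ...), one argument or row to a line, values as JSON. carry_out: Moves the arm, as the interface text tells. Its arguments: {"type":"object","properties":{"rows":{"type":"array"},"newtons":{"type":"number"}},"required":["rows"]}

```bash
ls; mkdir -p pics
python3 - <<'E'
from plant import bot
import cv2,numpy as np
print(bot.observe())
for n in ("scene","top"):
    p,d=bot.read_camera(n); cv2.imwrite(f"pics/{n}0.png",p); np.save(f"pics/{n}0.npy",d)
    print(n,bot.camera_info(n), d.min(),d.max())
E
```

```text
pics
{'time': 0.0, 'qpos': array([-1.2612014 ,  0.4119034 , -0.0127155 ,  1.59704722,  0.00562441,
        1.13429014, -0.08219729]), 'qvel': array([ 3.56039304e-04,  2.55040639e-04,  2.10553125e-04,  3.11521726e-05,
       -9.65236952e-04,  1.12324863e-04,  2.82048966e-05]), 'tau': array([ 6.66334454e-04, -6.00624418e+01,  6.82872478e-01, -2.99408644e+01,
        1.39402723e-02,  1.08798430e-02, -4.89853747e-06]), 'ee_pos': array([0.23041547, 0.58047795, 0.24944955]), 'tool_rot': array([-5.89820948e-01, -3.08555455e+00,  2.51861709e-03]), 'contact_force': array([ 1.10474005, -0.17955096,  0.58169728]), 'torque': array([-0.01188671,  0.02329914, -0.00183605]), 'grasp_force': 0.0, 'finger_gap': 0.08509854673194034}
scene {'K': array([[364.3135546 ,   0.        , 326.16492137],
       [  0.        , 364.3135546 , 196.30142059],
       [  0.        ,   0.        ,   1.        ]]), 'world_from_camera': array([[ 0.33239152,  0.52782695, -0.78161025,  1.2521002 ],
       [ 0.94313478, -0.18914666,  0.27335018, -0.25047391],
       [-0.00355738, -0.8280231 , -0.5606827 ,  0.63782552],
       [ 0.        ,  0.        ,  0.        ,  1.        ]])} 0.0 3.3116868
top {'K': array([[403.32059185,   0.        , 317.49052499],
       [  0.        , 403.32059185, 204.19297365],
       [  0.        ,   0.        ,   1.        ]]), 'world_from_camera': array([[ 0.00661002, -0.99701121,  0.07697376,  0.41026933],
       [-0.99997649, -0.00673089, -0.00131096,  0.0093519 ],
       [ 0.00182514, -0.07696329, -0.99703226,  1.17436197],
       [ 0.        ,  0.        ,  0.        ,  1.        ]])} 0.0 2.0249672
```

View pics/scene0.png

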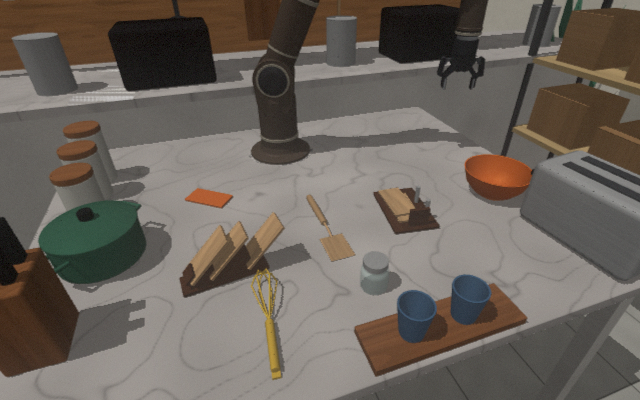

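View pics/top0.png

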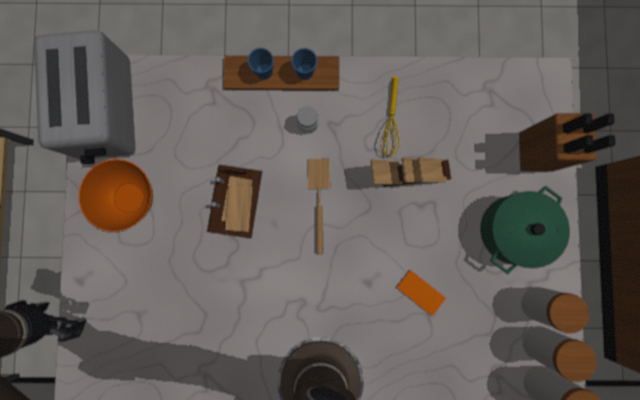

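Both views show three bamboo boards leaning in the rack (scene about (208,255), (230,240), (263,240); top (412,172)). The stand with the two stacked boards is at scene (403,208) and top (236,200). Things that could be mistaken for the boards are the orange board (scene (209,197), top (421,292)), the spatula blade (top (318,172)) and the tray under the cups (top (280,72)). I'm choosing the bamboo plates in the rack, and I'll check them in a close crop.

```bash
cat > h.py <<'E'
import numpy as np,cv2
from plant import bot
from scipy.spatial.transform import Rotation as R
def cloud(d,info):
    K=np.array(info["K"]);T=np.array(info["world_from_camera"])
    v,u=np.indices(d.shape)
    p=np.stack([(u-K[0,2])/K[0,0]*d,(v-K[1,2])/K[1,1]*d,d],-1)
    w=p@T[:3,:3].T+T[:3,3]; w[d<=0]=np.nan
    return w
def ray(px,info,z):
    K=np.array(info["K"]);T=np.array(info["world_from_camera"])
    px=np.atleast_2d(px).astype(float)
    c=np.c_[(px-K[[0,1],[2,2]])/K[[0,1],[0,1]],np.ones(len(px))]@T[:3,:3].T
    return T[:3,3]+c*((z-T[2,3])/c[:,2])[:,None]
E
python3 - <<'E'
from h import *
s=cv2.imread("pics/scene0.png");t=cv2.imread("pics/top0.png")
rz=lambda a:cv2.resize(a,(400,300),interpolation=cv2.INTER_CUBIC)
a=np.vstack([np.hstack([rz(t[135:210,355:455]),rz(t[155:245,190:310])]),np.hstack([rz(s[203:296,170:294]),rz(s[170:245,360:460])])])
cv2.imwrite("pics/crop0.png",a)
for n in("top","scene"):
    d=np.load(f"pics/{n}0.npy");w=cloud(d,bot.camera_info(n))
    for nm,(r,c) in {"top":{"rack":(slice(150,195),slice(362,458)),"stand":(slice(160,242),slice(200,268)),"jar":(slice(100,135),slice(292,322)),"whisk":(slice(75,162),slice(378,402))},"scene":{"rack":(slice(205,296),slice(175,290))}}[n].items():
        q=w[r,c].reshape(-1,3);q=q[np.isfinite(q[:,0])&(q[:,2]>.008)]
        print(n,nm,len(q),q.min(0).round(3),q.max(0).round(3))
E
```

```text
top rack 1995 [ 0.547 -0.387  0.008] [ 0.662 -0.13   0.127]
top stand 3052 [0.395 0.168 0.008] [0.613 0.326 0.072]
top jar 494 [0.708 0.008 0.008] [0.791 0.071 0.087]
top whisk 520 [ 0.611 -0.236  0.008] [ 0.881 -0.154  0.117]
scene rack 4328 [ 0.306 -0.375  0.008] [ 0.727 -0.128  0.121]
```

View pics/crop0.png

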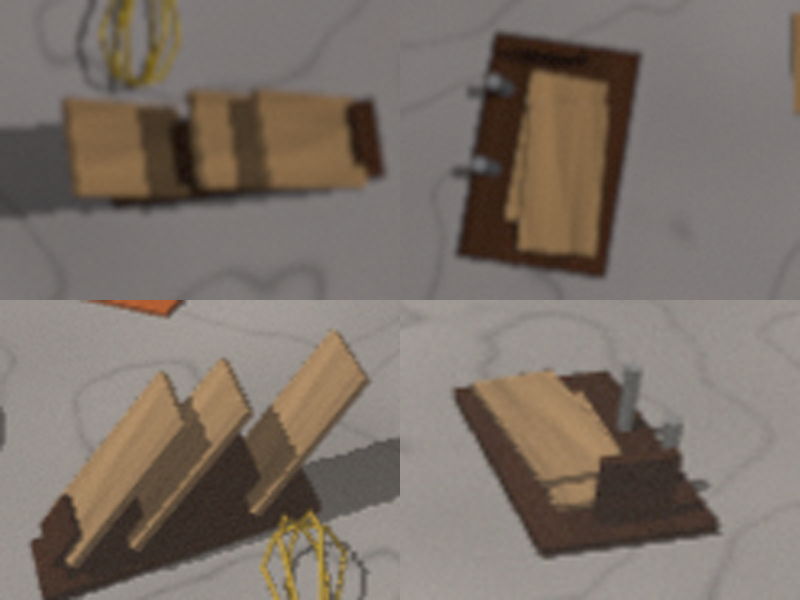

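The crop shows bamboo boards in rack slots 1, 2 and 4 (c, d and f), because the gaps between their lower ends are in the ratio 1:2. Boards a and b lie askew on the stand. The fence is on the stand's far side (world +x) and the posts are on its left (+y). Next I'll measure the poses.

```bash
cat >> h.py <<'E'
def rect(mask):
    c=max(cv2.findContours(mask.astype(np.uint8),0,2)[0],key=cv2.contourArea)
    return cv2.boxPoints(cv2.minAreaRect(c))
E
python3 - <<'E'
from h import *
i=bot.camera_info("top");t=cv2.imread("pics/top0.png");d=np.load("pics/top0.npy");w=cloud(d,i)
hsv=cv2.cvtColor(t,cv2.COLOR_BGR2HSV)
print("base",hsv[225,215],"board",hsv[200,238],"table",hsv[240,290])
m=(hsv[...,1]>70);m[:,:195]=0;m[:,270:]=0;m[:150]=0;m[250:]=0
b=rect(m);g=ray(b,i,.012);print("stand corners",b.round(1).tolist(),g[:,:2].round(4).tolist(), np.linalg.norm(np.diff(g,axis=0),axis=1))
mb=m&(hsv[...,2]>105);b=rect(mb);g=ray(b,i,.028);print("boards",g[:,:2].round(4).tolist(),np.linalg.norm(np.diff(g,axis=0),axis=1),"z",np.nanmedian(w[mb][:,2]), hsv[205,216])
# rack: boards as planes in scene
i=bot.camera_info("scene");s=cv2.imread("pics/scene0.png");w=cloud(np.load("pics/scene0.npy"),i)
for nm,px in dict(c=(207,258),d=(236,235),f=(265,235)).items():
    q=w[px[1]-4:px[1]+5,px[0]-2:px[0]+3].reshape(-1,3);c=q.mean(0);n=np.linalg.svd(q-c)[2][2];n*=np.sign(n[2]);print(nm,c.round(4),n.round(3))
E
```

```text
base [ 11 155  56] board [ 17 120 127] table [  6  10 125]
stand corners [[207.1999969482422, 230.5], [218.3000030517578, 164.1999969482422], [261.29998779296875, 171.39999389648438], [250.1999969482422, 237.6999969482422]] [[0.4219, 0.3242], [0.6148, 0.2974], [0.5946, 0.1719], [0.4022, 0.2003]] [0.19474842 0.12705985 0.19449346]
boards [[0.4269, 0.2815], [0.5778, 0.2716], [0.5713, 0.1942], [0.4205, 0.2049]] [0.15125346 0.07762403 0.15118881] z 0.028071185850943703 [105   8  68]
c [ 0.6083 -0.3045  0.0754] [ 0.108 -0.712  0.694]
d [ 0.5866 -0.2341  0.1042] [ 0.087 -0.72   0.688]
f [ 0.5865 -0.1696  0.0858] [ 0.1   -0.746  0.658]
```

```bash
cat >> h.py <<'E'
def frame(xd,zd):  # tool rotation from tool x dir and tool z dir
    z=np.array(zd,float)/np.linalg.norm(zd);x=np.array(xd,float);x-=z*(x@z);x/=np.linalg.norm(x)
    return np.c_[x,np.cross(z,x),z]
def plan(p,Rt,n,p0=None,R0=None):
    """n equal rows: turn, then shift along axes held before the row's turn"""
    s=bot.observe();p0=s["ee_pos"] if p0 is None else np.array(p0);R0=R.from_rotvec(s["tool_rot"]).as_matrix() if R0 is None else R0
    w=R.from_matrix(R0.T@Rt).as_rotvec();dp=(np.array(p)-p0)/n
    print(f"t={s['time']:.2f} gap={s['finger_gap']:.4f} turn/row {np.degrees(np.linalg.norm(w))/n:.1f}deg step {np.linalg.norm(dp)*1e3:.1f}mm | pos err mm {((np.array(p)-p0)*1e3).round(1)}")
    for k in range(n):
        Rk=R0@R.from_rotvec(w*k/n).as_matrix();print((w/n).round(4).tolist(),(Rk.T@dp).round(4).tolist())
YS=np.radians(-8.2);HOME=np.array([.524,.251]);SX=np.array([np.cos(YS),np.sin(YS),0]);SY=np.array([-SX[1],SX[0],0])
D=[0,0,-1]
E
python3 - <<'E'
from h import *
s=bot.observe();i=bot.camera_info("wrist");T=i["world_from_camera"];Rt=R.from_rotvec(s["tool_rot"]).as_matrix()
print(i["K"][0],(Rt.T@(T[:3,3]-s["ee_pos"])).round(4),(Rt.T@T[:3,:3]).round(3))
plan([.46,.26,.32],frame(-SX,D),9)
E
```

```text
[298.12939688   0.         323.72366583] [ 0.084   0.0011 -0.1244] [[ 0.    -0.945 -0.327]
 [ 1.     0.    -0.   ]
 [ 0.    -0.327  0.945]]
t=0.10 gap=0.0851 turn/row 1.5deg step 44.5mm | pos err mm [ 229.6 -320.5   70.5]
[-0.0002, -0.0, -0.0261] [-0.0368, -0.0237, -0.0078]
[-0.0002, -0.0, -0.0261] [-0.0362, -0.0247, -0.0078]
[-0.0002, -0.0, -0.0261] [-0.0356, -0.0256, -0.0078]
[-0.0002, -0.0, -0.0261] [-0.0349, -0.0265, -0.0078]
[-0.0002, -0.0, -0.0261] [-0.0342, -0.0274, -0.0078]
[-0.0002, -0.0, -0.0261] [-0.0335, -0.0283, -0.0078]
[-0.0002, -0.0, -0.0261] [-0.0327, -0.0291, -0.0078]
[-0.0002, -0.0, -0.0261] [-0.0319, -0.03, -0.0078]
[-0.0002, -0.0, -0.0261] [-0.0311, -0.0308, -0.0078]
```

carry_out(
  rows=[
    {"angular": [0, 0, -0.026], "translation": [-0.037, -0.024, -0.008], "fingers": 0.085},
    {"angular": [0, 0, -0.026], "translation": [-0.036, -0.025, -0.008], "fingers": 0.085},
    {"angular": [0, 0, -0.026], "translation": [-0.036, -0.026, -0.008], "fingers": 0.085},
    {"angular": [0, 0, -0.026], "translation": [-0.035, -0.026, -0.008], "fingers": 0.085},
    {"angular": [0, 0, -0.026], "translation": [-0.034, -0.027, -0.008], "fingers": 0.085},
    {"angular": [0, 0, -0.026], "translation": [-0.033, -0.028, -0.008], "fingers": 0.085},
    {"angular": [0, 0, -0.026], "translation": [-0.033, -0.029, -0.008], "fingers": 0.085},
    {"angular": [0, 0, -0.026], "translation": [-0.032, -0.03, -0.008], "fingers": 0.085},
    {"angular": [0, 0, -0.026], "translation": [-0.031, -0.031, -0.008], "fingers": 0.085},
    {"angular": [0, 0, 0], "translation": [0, 0, 0], "fingers": 0.085},
    {"angular": [0, 0, 0], "translation": [0, 0, 0], "fingers": 0.085},
  ],
)

```text
time: 1.48
ee_pos: [0.4596, 0.2607, 0.3219]
tool_rot: [-0.226, -3.133, -0.0]
contact_force: [-0.2, 0.9, 0.1]
finger_gap: 0.085
grasp_force: 0.0
```

Run:
```python
from h import *
i=bot.camera_info("wrist");p,d=bot.read_camera("wrist");cv2.imwrite("pics/w1.png",p);np.save("pics/w1.npy",d);import pickle;pickle.dump(i,open("pics/w1.pkl","wb"))
s=bot.observe();print(s["ee_pos"],s["tool_rot"],s["qpos"].round(2))
```

```text
[0.45923809 0.26122723 0.32183467] [-2.23721994e-01 -3.13259005e+00  1.15354271e-04] [-0.73  0.19  0.14  1.74 -0.03  1.22  0.85]
```

View pics/w1.png

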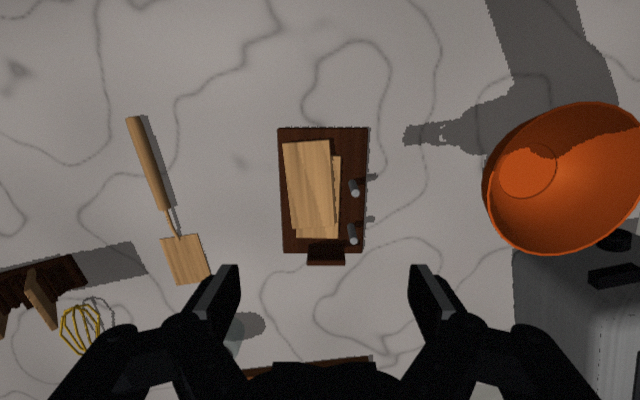

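The wrist view shows the stand at (280–368, 128–253), the fence at (325,256) and the posts at (354,190) and (353,237). Board b is on top at (310,185), and part of board a shows at (337,200). I'll measure these now.

```bash
cat >> h.py <<'E'
def standview(p,d,i,nm=""):
    """base and boards on the stand by colour and height; results in stand frame mm"""
    hsv=cv2.cvtColor(p,cv2.COLOR_BGR2HSV);w=cloud(d,i)
    S=np.c_[SX,SY][:2]
    xy=(w[...,:2]-HOME)@S; near=(np.abs(xy[...,0]+.015)<.12)&(np.abs(xy[...,1]+.005)<.085)
    base=near&(hsv[...,1]>60)&(w[...,2]<.06); b=rect(base&(xy[...,0]<.075))
    wood=near&(hsv[...,1]>60)&(hsv[...,2]>95)
    return hsv,w,xy,near,base,wood
def inst(g): return ((g[:,:2]-HOME)@np.c_[SX,SY][:2]*1e3).round(1).tolist()
E
python3 - <<'E'
from h import *;import pickle
p=cv2.imread("pics/w1.png");d=np.load("pics/w1.npy");i=pickle.load(open("pics/w1.pkl","rb"))
hsv,w,xy,near,base,wood=standview(p,d,i)
low=base&~wood&(np.abs(w[...,2]-.012)<.006)
m=(base&(w[...,2]<.04)).astype(np.uint8); m[252:]=0
g=ray(rect(m),i,.012);print("base",inst(g),g[:,:2].round(4).tolist())
z=w[...,2];print("wood z hist",np.histogram(z[wood],bins=np.arange(.008,.04,.002)))
bb=cv2.medianBlur((wood&(z>.024)).astype(np.uint8),5);g=ray(rect(bb),i,.028);print("b",inst(g))
aa=cv2.medianBlur((wood&(z<.024)).astype(np.uint8),5);print("a px",aa.sum());g=ray(rect(aa),i,.020);print("a vis",inst(g))
hi=near&(z>.045);n,l,st,c=cv2.connectedComponentsWithStats(hi.astype(np.uint8))
for k in range(1,n):
    if st[k,4]>12: print("high",st[k],xy[l==k].mean(0)*1e3,xy[l==k].min(0)*1e3,xy[l==k].max(0)*1e3,z[l==k].max())
E
```

```text
base [[-114.5, -64.8], [-114.4, 62.6], [80.0, 71.6], [80.0, -74.8]] [[0.4015, 0.2032], [0.4197, 0.3293], [0.6134, 0.3105], [0.5925, 0.1655]]
wood z hist (array([   0,    0,    1,    0,    0,  113,  609,   67,    5,  487, 3016,
        401,    1,    0,    0]), array([0.008, 0.01 , 0.012, 0.014, 0.016, 0.018, 0.02 , 0.022, 0.024,
       0.026, 0.028, 0.03 , 0.032, 0.034, 0.036, 0.038]))
b [[-95.6, -57.0], [-100.5, 7.8], [29.2, 18.5], [35.1, -52.9]]
a px 758
a vis [[29.1, -41.6], [29.2, 21.8], [53.0, 22.1], [52.9, -42.4]]
high [350 185  10  13  97] [-36.57681016  42.14590659] [-40.83155217  36.93015538] [-28.98331049  48.28751411] 0.06961922120663999
high [348 231  10  14 101] [32.88772177 42.12497214] [28.50272882 36.74903735] [39.8420996  48.24161631] 0.06950027520281366
high [307 253  38  13 484] [67.21121806  3.60609379] [ 64.14241887 -23.81364745] [73.85621699 31.59827213] 0.06972921579078561
high [   47   265   554   135 33059] [-73.95037629   1.36304081] [-84.90784569 -73.17804424] [-51.69544544  75.83132756] 0.3965314429287471
```

```bash
sed -i 's/HOME=np.array(\[.524,.251\])/HOME=np.array([.5241,.2548])/' h.py
python3 - <<'E'
from h import *;import pickle
d=np.load("pics/w1.npy");i=pickle.load(open("pics/w1.pkl","rb"));w=cloud(d,i)
T=frame(-SX,D);q=(w-np.array([.4592,.2612,.3218]))@T
for r in (266,272,280,300,320,340):
    for sl in (slice(150,300),slice(340,500)):
        a=q[r,sl];k=(a[:,2]<.03)&(a[:,2]>-.1)
        if k.sum(): print(r,np.where(k)[0][[0,-1]]+sl.start,(a[k][0]*1e3).round(),(a[k][-1]*1e3).round(), "zmax",(a[k][:,2].max()*1e3).round())
# rack region in this view
k=(w[...,2]<.2)&(w[...,1]<-.05)&(w[...,2]>.01)&(w[...,0]<.75);print(k.sum())
E
```

```text
266 [220 237] [ 10. -48.  -1.] [  7. -42.   4.] zmax 4.0
266 [410 427] [ 7. 43.  4.] [10. 49. -1.] zmax 4.0
272 [217 238] [  9. -49.  -4.] [  3. -42.   5.] zmax 5.0
272 [409 430] [ 3. 43.  6.] [10. 49. -6.] zmax 6.0
280 [203 239] [  6. -55.  -6.] [ -2. -42.   6.] zmax 6.0
280 [408 444] [-1. 43.  5.] [ 6. 56. -6.] zmax 5.0
300 [189 239] [  6. -55. -20.] [-10. -42.   1.] zmax 1.0
300 [408 458] [-11.  43.   2.] [  6.  56. -21.] zmax 2.0
320 [165 231] [ 11. -55. -39.] [-12. -42. -12.] zmax -12.0
320 [416 482] [-12.  43. -12.] [ 11.  56. -39.] zmax -12.0
340 [150 223] [  6. -59. -42.] [-13. -42. -23.] zmax -23.0
340 [424 499] [-12.  43. -24.] [  6.  61. -42.] zmax -24.0
4214
```

Run:
```python
from h import *
A=[]
for n in("scene","top"):
    p=cv2.imread(f"pics/{n}0.png");d=np.load(f"pics/{n}0.npy");w=cloud(d,bot.camera_info(n));hsv=cv2.cvtColor(p,cv2.COLOR_BGR2HSV)
    k=(w[...,0]>.52)&(w[...,0]<.70)&(w[...,1]>-.42)&(w[...,1]<-.1)&(w[...,2]>.03)&(w[...,2]<.135)&(hsv[...,0]>12)&(hsv[...,0]<21)&(hsv[...,1]>80)&(hsv[...,2]>60)
    q=w[k];A.append(q)
    for th in (96,98,100):
        t=np.radians(th);rx=np.array([np.cos(t),np.sin(t),0]);ry=np.array([-rx[1],rx[0],0])
        nn=(-rx+[0,0,1])/2**.5;sl=(rx+[0,0,1])/2**.5
        o=q@nn*1e3;h,e=np.histogram(o,bins=np.arange(o.min()//3*3,o.max()+3,3));
        if th==98: print(n,len(q),dict((int(a),int(b)) for a,b in zip(e,h) if b>15))
        for a in e[:-1][(h>60)&(h==np.maximum(np.r_[h[1:],0],np.maximum(h,np.r_[0,h[:-1]])))]:
            c=q[np.abs(o-a-1.5)<5];
            if len(c)<100: continue
            y=c@ry*1e3;s=c@sl*1e3;N=np.linalg.svd(c-c.mean(0))[2][2];N*=np.sign(N[2])
            print(n,th,"off",np.median(c@nn*1e3).round(1),len(c),"y",np.percentile(y,[1,99]).round(1),"s",np.percentile(s,[1,99]).round(1),"n",N.round(3),"yaw",np.degrees(np.arctan2(-N[1],-N[0])).round(1))
```

```text
scene 96 off 223.2 882 y [-598.4 -532.5] s [-177.3  -53.7] n [ 0.094 -0.698  0.71 ] yaw 97.6
scene 96 off 282.1 694 y [-595.9 -530.8] s [-238.1 -113.4] n [ 0.098 -0.686  0.721] yaw 98.1
scene 96 off 312.3 857 y [-592.3 -526.1] s [-264.  -142.4] n [ 0.094 -0.692  0.716] yaw 97.8
scene 2609 {231: 22, 234: 402, 237: 464, 288: 24, 291: 66, 294: 521, 297: 139, 318: 31, 321: 82, 324: 711, 327: 104}
scene 98 off 237.1 879 y [-589.6 -524.6] s [-191.6  -67.6] n [ 0.093 -0.698  0.71 ] yaw 97.6
scene 98 off 295.9 733 y [-584.8 -519.9] s [-252.1 -126.9] n [ 0.112 -0.684  0.721] yaw 99.3
scene 98 off 326.0 908 y [-579.2 -513.5] s [-278.2 -156.1] n [ 0.11  -0.691  0.715] yaw 99.1
scene 100 off 250.7 892 y [-580.9 -515. ] s [-205.6  -81.1] n [ 0.1   -0.699  0.709] yaw 98.1
scene 100 off 309.6 720 y [-573.5 -508.4] s [-266.3 -140.4] n [ 0.108 -0.684  0.721] yaw 98.9
scene 100 off 339.3 889 y [-566.  -499.8] s [-292.2 -169.5] n [ 0.104 -0.691  0.715] yaw 98.6
top 96 off 227.3 608 y [-593.6 -529.8] s [-172.2  -51.7] n [ 0.082 -0.694  0.715] yaw 96.8
top 96 off 285.9 355 y [-591.2 -527.8] s [-182.6 -111. ] n [ 0.084 -0.686  0.722] yaw 97.0
top 96 off 316.5 545 y [-587.6 -524.1] s [-262.7 -141.2] n [ 0.087 -0.688  0.72 ] yaw 97.2
top 1582 {234: 20, 237: 116, 240: 443, 243: 33, 291: 16, 294: 22, 297: 206, 300: 135, 324: 26, 327: 250, 330: 270}
top 98 off 241.1 597 y [-585.7 -522.7] s [-186.6  -65.3] n [ 0.088 -0.694  0.714] yaw 97.3
top 98 off 299.5 368 y [-580.1 -516.6] s [-195.8 -124.5] n [ 0.082 -0.68   0.729] yaw 96.9
top 98 off 330.1 533 y [-574.4 -511.6] s [-275.8 -155.1] n [ 0.09  -0.69   0.718] yaw 97.4
top 100 off 254.6 602 y [-577.  -512.1] s [-198.1  -78.9] n [ 0.093 -0.693  0.715] yaw 97.6
top 100 off 312.9 356 y [-568.8 -505.1] s [-209.4 -137.9] n [ 0.089 -0.685  0.723] yaw 97.4
top 100 off 343.2 542 y [-561.3 -497.4] s [-288.3 -167.9] n [ 0.091 -0.688  0.72 ] yaw 97.5
```

```bash
cat >> h.py <<'E'
t_=np.radians(97.5);RX=np.array([np.cos(t_),np.sin(t_),0]);Z=np.array([0,0,1.]);NN=(-RX+Z)/2**.5;SL=(RX+Z)/2**.5
FACE=dict(c=np.array([.5932,-.3072,.077]),d=np.array([.5931,-.2649,.0761]),f=np.array([.5866,-.1810,.0772]))
RT=frame(SL,-NN); ST=frame(-SX,D)
E
python3 - <<'E'
from h import *
plan([.605,-.385,.24],RT,12)
E
```

```text
t=1.52 gap=0.0853 turn/row 7.1deg step 55.6mm | pos err mm [ 145.8 -646.2  -81.8]
[-0.0424, 0.0558, 0.1021] [-0.0197, -0.0516, 0.0068]
[-0.0424, 0.0558, 0.1021] [-0.0251, -0.0495, 0.0034]
[-0.0424, 0.0558, 0.1021] [-0.0301, -0.0467, -0.0002]
[-0.0424, 0.0558, 0.1021] [-0.0346, -0.0433, -0.0039]
[-0.0424, 0.0558, 0.1021] [-0.0385, -0.0394, -0.0077]
[-0.0424, 0.0558, 0.1021] [-0.0418, -0.0348, -0.0115]
[-0.0424, 0.0558, 0.1021] [-0.0444, -0.0299, -0.0153]
[-0.0424, 0.0558, 0.1021] [-0.0462, -0.0245, -0.019]
[-0.0424, 0.0558, 0.1021] [-0.0473, -0.0188, -0.0225]
[-0.0424, 0.0558, 0.1021] [-0.0475, -0.013, -0.0258]
[-0.0424, 0.0558, 0.1021] [-0.047, -0.007, -0.0289]
[-0.0424, 0.0558, 0.1021] [-0.0457, -0.001, -0.0316]
```

carry_out(
  rows=[
    {"angular": [-0.042, 0.056, 0.102], "translation": [-0.02, -0.052, 0.007], "fingers": 0.085},
    {"angular": [-0.042, 0.056, 0.102], "translation": [-0.025, -0.05, 0.003], "fingers": 0.085},
    {"angular": [-0.042, 0.056, 0.102], "translation": [-0.03, -0.047, 0], "fingers": 0.085},
    {"angular": [-0.042, 0.056, 0.102], "translation": [-0.035, -0.043, -0.004], "fingers": 0.085},
    {"angular": [-0.042, 0.056, 0.102], "translation": [-0.039, -0.039, -0.008], "fingers": 0.085},
    {"angular": [-0.042, 0.056, 0.102], "translation": [-0.042, -0.035, -0.012], "fingers": 0.085},
    {"angular": [-0.042, 0.056, 0.102], "translation": [-0.044, -0.03, -0.015], "fingers": 0.085},
    {"angular": [-0.042, 0.056, 0.102], "translation": [-0.046, -0.025, -0.019], "fingers": 0.085},
    {"angular": [-0.042, 0.056, 0.102], "translation": [-0.047, -0.019, -0.022], "fingers": 0.085},
    {"angular": [-0.042, 0.056, 0.102], "translation": [-0.047, -0.013, -0.026], "fingers": 0.085},
    {"angular": [-0.042, 0.056, 0.102], "translation": [-0.047, -0.007, -0.029], "fingers": 0.085},
    {"angular": [-0.042, 0.056, 0.102], "translation": [-0.046, -0.001, -0.032], "fingers": 0.085},
  ],
)

```text
time: 3.02
ee_pos: [0.5912, -0.323, 0.2269]
tool_rot: [-1.507, -1.962, -0.582]
contact_force: [0.8, 0.9, -2.2]
finger_gap: 0.0846
grasp_force: 0.0
```

Run:
```python
from h import *
i=bot.camera_info("wrist");p,d=bot.read_camera("wrist");cv2.imwrite("pics/w2.png",p);np.save("pics/w2.npy",d);import pickle;pickle.dump(i,open("pics/w2.pkl","wb"))
s=bot.observe();print(s["ee_pos"],s["qpos"].round(2),R.from_rotvec(s["tool_rot"]).as_matrix().round(3).tolist())
plan(FACE["c"]+.06*NN,RT,5)
```

```text
[ 0.59222652 -0.31927346  0.22450353] [ 0.65  0.91 -0.05  1.   -0.43  1.85  0.89] [[-0.186, 0.963, -0.192], [0.699, 0.268, 0.664], [0.691, -0.011, -0.723]]
t=3.08 gap=0.0850 turn/row 1.6deg step 21.9mm | pos err mm [   6.5  -30.  -105.1]
[-0.0211, 0.0047, 0.0185] [-0.019, -0.0001, 0.011]
[-0.0211, 0.0047, 0.0185] [-0.019, -0.0, 0.0109]
[-0.0211, 0.0047, 0.0185] [-0.0191, 0.0001, 0.0108]
[-0.0211, 0.0047, 0.0185] [-0.0191, 0.0002, 0.0107]
[-0.0211, 0.0047, 0.0185] [-0.0191, 0.0004, 0.0106]
```

View pics/w2.png

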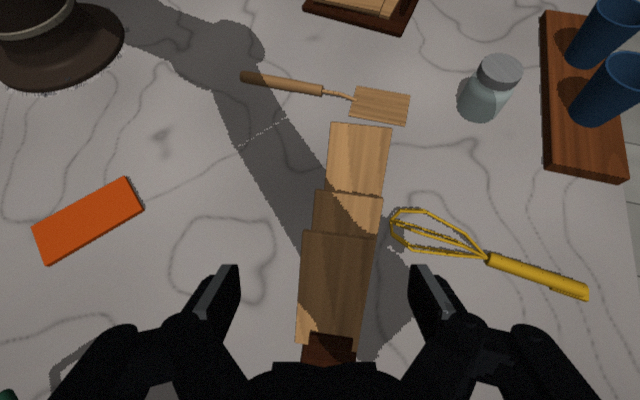

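The wrist view shows the boards lying along the tool axis: c at (335,285), d at (345,215) and f at (360,160). The spatula and whisk are clear of them. Joint 6 is at its limit, so I'll tilt the tool less and check the board centres in this view.

```bash
cat >> h.py <<'E'
def tilt(Rt,deg): return Rt@R.from_euler("y",deg,degrees=True).as_matrix()
def boards(p,d,i):
    w=cloud(d,i);hsv=cv2.cvtColor(p,cv2.COLOR_BGR2HSV);RY=np.array([-RX[1],RX[0],0])
    k=(w[...,0]>.52)&(w[...,0]<.68)&(w[...,1]>-.40)&(w[...,1]<-.1)&(w[...,2]>.03)&(w[...,2]<.14)&(hsv[...,1]>80)&(hsv[...,2]>55)&(hsv[...,0]>10)
    q=w[k];o=q@NN
    for b,f in FACE.items():
        c=q[np.abs(o-f@NN)<.01]
        if len(c)<150: print(b,"few",len(c));continue
        c=c[np.abs(c@NN-np.median(c@NN))<.003];y=np.percentile(c@RY,[.5,99.5]);s=np.percentile(c@SL,99.5)
        N=np.linalg.svd(c-c.mean(0),full_matrices=False)[2][2];N*=np.sign(N[2])
        ctr=np.median(c@NN)*NN+y.mean()*RY+(s-.065)*SL
        print(b,len(c),"width",np.ptp(y).round(4),"centre",ctr.round(4),"vs",f.round(4),"n",N.round(3))
E
python3 - <<'E'
from h import *;import pickle
boards(cv2.imread("pics/w2.png"),np.load("pics/w2.npy"),pickle.load(open("pics/w2.pkl","rb")))
T=tilt(RT,-15);print(T.round(3)); 
T2=tilt(RT,15);print(T2.round(3))
E
```

```text
c 7008 width 0.0646 centre [ 0.5933 -0.3076  0.0762] vs [ 0.5932 -0.3072  0.077 ] n [ 0.088 -0.694  0.715]
d 2731 width 0.0647 centre [ 0.5926 -0.2646  0.0756] vs [ 0.5931 -0.2649  0.0761] n [ 0.087 -0.685  0.724]
f 4123 width 0.0918 centre [ 0.5998 -0.1801  0.076 ] vs [ 0.5866 -0.181   0.0772] n [ 0.088 -0.699  0.71 ]
[[-0.113  0.991 -0.065]
 [ 0.859  0.131  0.496]
 [ 0.5    0.    -0.866]]
[[-0.065  0.991 -0.113]
 [ 0.496  0.131  0.859]
 [ 0.866  0.    -0.5  ]]
```

```bash
sed -i 's/^RT=frame/FACE["c"]=np.array([.5933,-.3074,.0766])\nRT=frame/' h.py; echo 'GT=tilt(RT,-15); GZ=GT[:,2]' >> h.py
python3 - <<'E'
from h import *
plan(FACE["c"]-.06*GZ,GT,4)
E
```

```text
t=3.08 gap=0.0850 turn/row 4.0deg step 24.4mm | pos err mm [  5.  -17.9 -95.9]
[-0.0232, -0.0595, 0.0264] [-0.0199, 0.0003, 0.0141]
[-0.0232, -0.0595, 0.0264] [-0.019, 0.0004, 0.0153]
[-0.0232, -0.0595, 0.0264] [-0.0181, 0.0006, 0.0164]
[-0.0232, -0.0595, 0.0264] [-0.0171, 0.0006, 0.0175]
```

carry_out(
  rows=[
    {"angular": [-0.023, -0.06, 0.026], "translation": [-0.02, 0, 0.014], "fingers": 0.085},
    {"angular": [-0.023, -0.06, 0.026], "translation": [-0.019, 0, 0.015], "fingers": 0.085},
    {"angular": [-0.023, -0.06, 0.026], "translation": [-0.018, 0.001, 0.016], "fingers": 0.085},
    {"angular": [-0.023, -0.06, 0.026], "translation": [-0.017, 0.001, 0.018], "fingers": 0.085},
    {"angular": [0, 0, 0], "translation": [0, 0, 0], "fingers": 0.085},
  ],
)

```text
time: 3.7
ee_pos: [0.5972, -0.3367, 0.1324]
tool_rot: [-1.785, -2.047, -0.472]
contact_force: [0.2, -0.2, 0.8]
finger_gap: 0.0847
grasp_force: 0.0
```

Run:
```python
from h import *
s=bot.observe();print(s["ee_pos"],s["qpos"].round(2),R.from_rotvec(s["tool_rot"]).as_matrix().round(3).tolist())
plan(FACE["c"]-.06*GZ,GT,1);plan(FACE["c"],GT,2)
```

```text
[ 0.59719237 -0.33666684  0.13237772] [ 0.6   0.84  0.04  1.24 -0.4   1.45  0.89] [[-0.119, 0.991, -0.065], [0.862, 0.135, 0.488], [0.492, 0.002, -0.87]]
t=3.70 gap=0.0847 turn/row 0.6deg step 3.8mm | pos err mm [ 0.  -0.5 -3.8]
[-0.0008, 0.009, 0.0052] [-0.0023, -0.0, 0.0031]
t=3.70 gap=0.0847 turn/row 0.3deg step 31.6mm | pos err mm [ -3.9  29.3 -55.8]
[-0.0004, 0.0045, 0.0026] [-0.0009, 0.0, 0.0315]
[-0.0004, 0.0045, 0.0026] [-0.001, -0.0, 0.0315]
```

carry_out(
  rows=[
    {"angular": [0, 0.004, 0.002], "translation": [-0.001, 0, 0.021], "fingers": 0.085},
    {"angular": [0, 0.004, 0.002], "translation": [-0.001, 0, 0.021], "fingers": 0.085},
    {"angular": [0, 0, 0], "translation": [0, 0, 0.021], "fingers": 0.085},
    {"angular": [0, 0, 0], "translation": [0, 0, 0], "fingers": 0.085},
    {"angular": [0, 0, 0], "translation": [0, 0, 0], "fingers": 0.05},
    {"angular": [0, 0, 0], "translation": [0, 0, 0], "fingers": 0.05},
    {"angular": [0, 0, 0], "translation": [0, 0, 0], "fingers": 0.05},
    {"angular": [0, 0, 0], "translation": [0, 0, 0], "fingers": 0.05},
    {"angular": [0, 0, 0], "translation": [0, 0, 0], "fingers": 0.05},
  ],
  newtons=50,
)

```text
time: 4.82
ee_pos: [0.5941, -0.3107, 0.0782]
tool_rot: [-1.79, -2.039, -0.479]
contact_force: [0.6, -2.9, 6.9]
finger_gap: 0.0643
grasp_force: 55.5
```

Run:
```python
from h import *
s=bot.observe();print(s["ee_pos"],s["contact_force"],s["grasp_force"],s["finger_gap"],"err",s["ee_pos"]-FACE["c"]);T=R.from_rotvec(s["tool_rot"]).as_matrix();print("SL in tool",T.T@SL)
p=s["ee_pos"]
plan(p+.035*SL,GT,2);plan(p+.035*SL+.12*Z+np.array([-.02,0,0]),GT,4,p0=p+.035*SL)
```

```text
[ 0.59409579 -0.31073938  0.07822624] [ 0.62626406 -2.85990036  6.87344406] 55.5340451002121 0.06428312688436755 err [ 0.00079579 -0.00333938  0.00162624]
SL in tool [ 9.64761201e-01  9.35521995e-04 -2.63125351e-01]
t=4.83 gap=0.0643 turn/row 0.2deg step 17.5mm | pos err mm [-3.2 24.5 24.7]
[0.0017, 0.0022, 0.0] [0.0169, 0.0, -0.0046]
[0.0017, 0.0022, 0.0] [0.0169, 0.0, -0.0046]
t=4.83 gap=0.0643 turn/row 0.1deg step 30.4mm | pos err mm [-20.   0. 120.]
[0.0009, 0.0011, 0.0] [0.0155, -0.0049, -0.0257]
[0.0009, 0.0011, 0.0] [0.0155, -0.0049, -0.0257]
[0.0009, 0.0011, 0.0] [0.0155, -0.0049, -0.0257]
[0.0009, 0.0011, 0.0] [0.0155, -0.0049, -0.0257]
```

carry_out(
  rows=[
    {"angular": [0, 0, 0], "translation": [0.013, 0, -0.0035], "fingers": 0.05},
    {"angular": [0, 0, 0], "translation": [0.013, 0, -0.0035], "fingers": 0.05},
    {"angular": [0, 0, 0], "translation": [0.013, 0, -0.0035], "fingers": 0.05},
    {"angular": [0, 0, 0], "translation": [0.0125, 0, -0.0217], "fingers": 0.05},
    {"angular": [0, 0, 0], "translation": [0.0125, 0, -0.0217], "fingers": 0.05},
    {"angular": [0, 0, 0], "translation": [0.0125, 0, -0.0217], "fingers": 0.05},
    {"angular": [0, 0, 0], "translation": [0.0125, 0, -0.0217], "fingers": 0.05},
    {"angular": [0, 0, 0], "translation": [0.0125, 0, -0.0217], "fingers": 0.05},
    {"angular": [0, 0, 0], "translation": [0, 0, 0], "fingers": 0.05},
  ],
)

```text
time: 5.95
ee_pos: [0.5906, -0.2812, 0.2345]
tool_rot: [-1.789, -2.042, -0.481]
contact_force: [0.3, 0.6, -1.1]
finger_gap: 0.0641
grasp_force: 55.1
```

```bash
cat >> h.py <<'E'
PT=tilt(ST,-15)
def place(x,y,z): return np.r_[HOME,0]+x*SX+y*SY+z*Z
E
python3 - <<'E'
from h import *
s=bot.observe();print(s["ee_pos"],s["finger_gap"],s["grasp_force"],s["qpos"].round(2))
plan(place(-.008,-.008,.16),PT,12)
p,d=bot.read_camera("scene");cv2.imwrite("pics/s1.png",cv2.resize(p[120:320,150:470],(640,400)))
E
```

```text
[ 0.59058716 -0.28120761  0.23453302] 0.06406498150226816 55.1319819688797 [ 0.55  0.68  0.03  1.29 -0.41  1.53  0.8 ]
t=5.95 gap=0.0641 turn/row 7.1deg step 45.0mm | pos err mm [-75.5 529.2 -74.5]
[0.0145, -0.0552, -0.1096] [0.0356, -0.0005, 0.0275]
[0.0145, -0.0552, -0.1096] [0.0369, 0.0038, 0.0254]
[0.0145, -0.0552, -0.1096] [0.0376, 0.0083, 0.0233]
[0.0145, -0.0552, -0.1096] [0.0377, 0.0127, 0.0211]
[0.0145, -0.0552, -0.1096] [0.0371, 0.0171, 0.0188]
[0.0145, -0.0552, -0.1096] [0.036, 0.0214, 0.0165]
[0.0145, -0.0552, -0.1096] [0.0343, 0.0255, 0.0142]
[0.0145, -0.0552, -0.1096] [0.032, 0.0293, 0.012]
[0.0145, -0.0552, -0.1096] [0.0292, 0.0328, 0.0098]
[0.0145, -0.0552, -0.1096] [0.0259, 0.0359, 0.0078]
[0.0145, -0.0552, -0.1096] [0.0222, 0.0387, 0.0059]
[0.0145, -0.0552, -0.1096] [0.0181, 0.041, 0.0042]
```

View pics/s1.png

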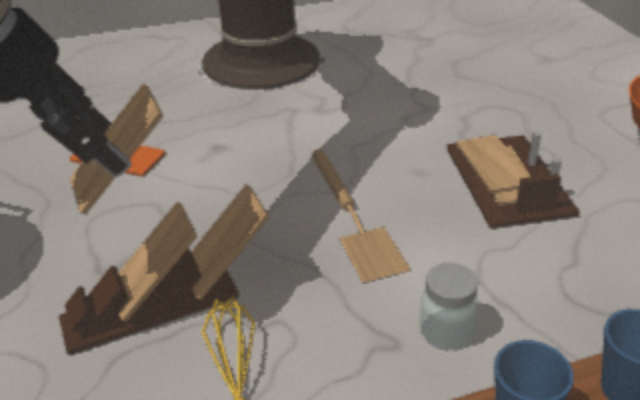

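The scene crop shows board c held across its middle at (120,150). Boards d and f are still in the rack at (160,255) and (230,240). Carrying c to the stand.

carry_out(
  rows=[
    {"angular": [0.0145, -0.055, -0.11], "translation": [0.036, 0, 0.0275], "fingers": 0.05},
    {"angular": [0.0145, -0.055, -0.11], "translation": [0.037, 0.004, 0.025], "fingers": 0.05},
    {"angular": [0.0145, -0.055, -0.11], "translation": [0.038, 0.008, 0.023], "fingers": 0.05},
    {"angular": [0.0145, -0.055, -0.11], "translation": [0.038, 0.013, 0.021], "fingers": 0.05},
    {"angular": [0.0145, -0.055, -0.11], "translation": [0.037, 0.017, 0.019], "fingers": 0.05},
    {"angular": [0.0145, -0.055, -0.11], "translation": [0.036, 0.021, 0.0165], "fingers": 0.05},
    {"angular": [0.0145, -0.055, -0.11], "translation": [0.034, 0.0255, 0.014], "fingers": 0.05},
    {"angular": [0.0145, -0.055, -0.11], "translation": [0.032, 0.029, 0.012], "fingers": 0.05},
    {"angular": [0.0145, -0.055, -0.11], "translation": [0.029, 0.033, 0.01], "fingers": 0.05},
    {"angular": [0.0145, -0.055, -0.11], "translation": [0.026, 0.036, 0.008], "fingers": 0.05},
    {"angular": [0.0145, -0.055, -0.11], "translation": [0.022, 0.039, 0.006], "fingers": 0.05},
    {"angular": [0.0145, -0.055, -0.11], "translation": [0.018, 0.041, 0.004], "fingers": 0.05},
  ],
)

```text
time: 7.5
ee_pos: [0.5126, 0.2498, 0.1582]
tool_rot: [0.195, 2.877, -0.025]
contact_force: [1.2, -0.4, -0.2]
finger_gap: 0.0644
grasp_force: 55.1
```

Run:
```python
from h import *
s=bot.observe();T=R.from_rotvec(s["tool_rot"]).as_matrix();print(s["ee_pos"],s["finger_gap"],s["grasp_force"],s["qpos"].round(2),T.round(3).tolist())
i=bot.camera_info("wrist");p,d=bot.read_camera("wrist");cv2.imwrite("pics/w3.png",p);np.save("pics/w3.npy",d);import pickle;pickle.dump(i,open("pics/w3.pkl","wb"))
w=cloud(d,i);q=(w-s["ee_pos"])@T
k=np.isfinite(q[...,2])&(np.abs(q[...,1])<.025)&(np.abs(q[...,2])<.05)&(np.abs(q[...,0])<.08)
c=q[k];print(len(c),c.min(0).round(3),c.max(0).round(3));c=c[(c[:,0]>0)&(c[:,0]<.06)]
pl=np.linalg.lstsq(np.c_[c[:,:2],np.ones(len(c))],c[:,2],rcond=None)[0];print("board face z=",pl.round(4),"tilt deg",np.degrees(np.arctan(pl[:2])).round(1))
plan(place(-.008,-.008,.16),PT,3)
```

```text
[0.51263901 0.24978509 0.15823072] 0.06443454980554573 55.11842966079712 [-0.46  0.34 -0.22  1.99  0.42  0.68  0.47] [[-0.958, 0.135, 0.253], [0.13, 0.991, -0.034], [-0.255, 0.0, -0.967]]
21689 [-0.062 -0.025 -0.05 ] [0.065 0.025 0.02 ]
board face z= [-2.577e-01 -1.000e-04  2.900e-03] tilt deg [-14.5  -0. ]
t=7.55 gap=0.0645 turn/row 0.4deg step 4.1mm | pos err mm [  5.7 -10.5   2.4]
[0.0029, -0.0011, 0.0072] [-0.0024, -0.0033, -0.0002]
[0.0029, -0.0011, 0.0072] [-0.0025, -0.0032, -0.0002]
[0.0029, -0.0011, 0.0072] [-0.0025, -0.0032, -0.0002]
```

View pics/w3.png

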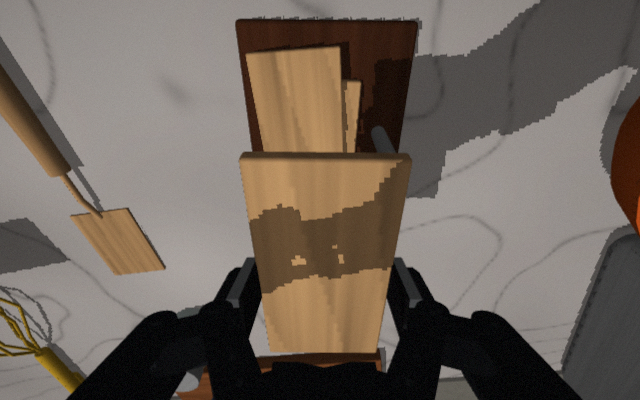

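The view shows board c held square, face 3 mm ahead of the TCP, with b and a below it on the stand at (300,100) and (352,115). I'll correct the xy position and lower it.

carry_out(
  rows=[
    {"angular": [0.003, -0.001, 0.007], "translation": [-0.0024, -0.0033, 0], "fingers": 0.05},
    {"angular": [0.003, -0.001, 0.007], "translation": [-0.0025, -0.0032, 0], "fingers": 0.05},
    {"angular": [0.003, -0.001, 0.007], "translation": [-0.0025, -0.0032, 0], "fingers": 0.05},
    {"angular": [0, 0, 0], "translation": [0.0061, 0, 0.0232], "fingers": 0.05},
    {"angular": [0, 0, 0], "translation": [0.0061, 0, 0.0232], "fingers": 0.05},
    {"angular": [0, 0, 0], "translation": [0.0061, 0, 0.0232], "fingers": 0.05},
    {"angular": [0, 0, 0], "translation": [0.0061, 0, 0.0232], "fingers": 0.05},
    {"angular": [0, 0, 0], "translation": [0, 0, 0], "fingers": 0.05},
    {"angular": [0, 0, 0], "translation": [0, 0, 0], "fingers": 0.05},
  ],
)

```text
time: 8.68
ee_pos: [0.5205, 0.2373, 0.0658]
tool_rot: [0.234, 2.872, -0.031]
contact_force: [0.3, 0.3, -0.9]
finger_gap: 0.0644
grasp_force: 55.3
```

Run:
```python
from h import *
s=bot.observe();print(s["ee_pos"],s["contact_force"])
plan(place(-.008,-.008,.042),PT,2)
```

```text
[0.52045976 0.23729144 0.06584257] [ 0.27398178  0.31883224 -0.94608121]
t=8.68 gap=0.0644 turn/row 0.6deg step 13.4mm | pos err mm [ -5.4  10.7 -23.8]
[-0.0028, -0.0003, -0.0094] [0.0065, 0.0049, 0.0106]
[-0.0028, -0.0003, -0.0094] [0.0065, 0.0049, 0.0106]
```

carry_out(
  rows=[
    {"angular": [-0.003, 0, -0.009], "translation": [0.0065, 0.005, 0.0106], "fingers": 0.05},
    {"angular": [-0.003, 0, -0.009], "translation": [0.0065, 0.005, 0.0106], "fingers": 0.05},
    {"angular": [0, 0, 0], "translation": [0, 0, 0], "fingers": 0.05},
    {"angular": [0, 0, 0], "translation": [0, 0, 0], "fingers": 0.05},
  ],
)

```text
time: 9.18
ee_pos: [0.5149, 0.2487, 0.042]
tool_rot: [0.204, 2.872, -0.027]
contact_force: [-1.6, -2.4, 12.6]
finger_gap: 0.0643
grasp_force: 61.7
```

Run:
```python
from h import *
s=bot.observe();print(s["ee_pos"],s["contact_force"],s["tool_rot"])
plan(place(-.008,-.008,.042),PT,1)
```

```text
[0.51494175 0.2487146  0.04198469] [-1.59489649 -2.3892667  12.62966451] [ 0.20434068  2.87247201 -0.02739273]
t=9.18 gap=0.0643 turn/row 0.1deg step 0.7mm | pos err mm [ 0.1 -0.7  0. ]
[-0.0, 0.0006, 0.0011] [-0.0002, -0.0007, 0.0]
```

carry_out(
  rows=[
    {"angular": [0, 0, 0], "translation": [0, 0, -0.001], "fingers": 0.08},
    {"angular": [0, 0, 0], "translation": [0, 0, 0], "fingers": 0.08},
    {"angular": [0, 0, 0], "translation": [0, 0, 0], "fingers": 0.085},
    {"angular": [0, 0, 0], "translation": [-0.005, 0, -0.019], "fingers": 0.085},
    {"angular": [0, 0, 0], "translation": [-0.01, 0, -0.038], "fingers": 0.085},
    {"angular": [0, 0, 0], "translation": [-0.012, 0, -0.045], "fingers": 0.085},
    {"angular": [0, 0, 0], "translation": [-0.012, 0, -0.045], "fingers": 0.085},
    {"angular": [0, 0, 0], "translation": [0, 0, 0], "fingers": 0.085},
    {"angular": [0, 0, 0], "translation": [0, 0, 0], "fingers": 0.085},
  ],
)

```text
time: 10.3
ee_pos: [0.5136, 0.2484, 0.1938]
tool_rot: [0.205, 2.875, -0.027]
contact_force: [-0.4, -0.2, -0.0]
finger_gap: 0.0849
grasp_force: 0.0
```

```bash
cat >> h.py <<'E'
def stack():
    """boards on the stand from the wrist camera: per level, outline in stand frame mm"""
    i=bot.camera_info("wrist");p,d=bot.read_camera("wrist");hsv,w,xy,near,base,wood=standview(p,d,i)
    z=w[...,2]
    for k in range(1,6):
        m=cv2.medianBlur((wood&(np.abs(z-.012-.008*k)<.0035)).astype(np.uint8),3)
        if m.sum()<60: continue
        g=ray(rect(m),i,.012+.008*k);v=np.percentile(xy[m>0]*1e3,[.5,99.5],axis=0).round(1).tolist();print("level",k,m.sum(),"rect",inst(g),"ext",v)
    return p,d,i
E
python3 - <<'E'
from h import *
s=bot.observe();print(s["ee_pos"],s["finger_gap"],s["qpos"].round(2))
p,d,i=stack();cv2.imwrite("pics/w4.png",p)
plan(FACE["d"]-.10*GZ,GT,12)
E
```

```text
[0.51358392 0.24843404 0.19377101] 0.08493621005811973 [-0.43  0.29 -0.25  1.95  0.38  0.76  0.5 ]
level 2 4557 rect [[-94.8, -60.6], [-100.3, 3.9], [26.5, 21.1], [35.8, -63.2]] ext [[nan, nan], [nan, nan]]
level 3 9399 rect [[-73.6, -38.1], [-73.7, 26.2], [55.4, 36.3], [55.5, -47.4]] ext [[nan, nan], [nan, nan]]
t=10.35 gap=0.0847 turn/row 7.1deg step 47.5mm | pos err mm [  86.4 -562.7  -30.4]
[-0.0147, 0.0557, 0.1096] [-0.0127, -0.0454, 0.006]
[-0.0147, 0.0557, 0.1096] [-0.0178, -0.0438, 0.0045]
[-0.0147, 0.0557, 0.1096] [-0.0227, -0.0416, 0.0028]
[-0.0147, 0.0557, 0.1096] [-0.0273, -0.0389, 0.0008]
[-0.0147, 0.0557, 0.1096] [-0.0313, -0.0357, -0.0014]
[-0.0147, 0.0557, 0.1096] [-0.0349, -0.032, -0.0037]
[-0.0147, 0.0557, 0.1096] [-0.0379, -0.0279, -0.0062]
[-0.0147, 0.0557, 0.1096] [-0.0403, -0.0235, -0.0088]
[-0.0147, 0.0557, 0.1096] [-0.0421, -0.0189, -0.0114]
[-0.0147, 0.0557, 0.1096] [-0.0432, -0.014, -0.014]
[-0.0147, 0.0557, 0.1096] [-0.0436, -0.009, -0.0166]
[-0.0147, 0.0557, 0.1096] [-0.0433, -0.004, -0.0191]
```

carry_out(
  rows=[
    {"angular": [-0.015, 0.056, 0.11], "translation": [-0.013, -0.045, 0.006], "fingers": 0.085},
    {"angular": [-0.015, 0.056, 0.11], "translation": [-0.018, -0.044, 0.0045], "fingers": 0.085},
    {"angular": [-0.015, 0.056, 0.11], "translation": [-0.023, -0.042, 0.003], "fingers": 0.085},
    {"angular": [-0.015, 0.056, 0.11], "translation": [-0.027, -0.039, 0.001], "fingers": 0.085},
    {"angular": [-0.015, 0.056, 0.11], "translation": [-0.031, -0.036, -0.0015], "fingers": 0.085},
    {"angular": [-0.015, 0.056, 0.11], "translation": [-0.035, -0.032, -0.004], "fingers": 0.085},
    {"angular": [-0.015, 0.056, 0.11], "translation": [-0.038, -0.028, -0.006], "fingers": 0.085},
    {"angular": [-0.015, 0.056, 0.11], "translation": [-0.04, -0.0235, -0.009], "fingers": 0.085},
    {"angular": [-0.015, 0.056, 0.11], "translation": [-0.042, -0.019, -0.0115], "fingers": 0.085},
    {"angular": [-0.015, 0.056, 0.11], "translation": [-0.043, -0.014, -0.014], "fingers": 0.085},
    {"angular": [-0.015, 0.056, 0.11], "translation": [-0.044, -0.009, -0.0165], "fingers": 0.085},
    {"angular": [-0.015, 0.056, 0.11], "translation": [-0.043, -0.004, -0.019], "fingers": 0.085},
  ],
)

```text
time: 11.85
ee_pos: [0.5984, -0.3151, 0.1595]
tool_rot: [-1.788, -2.022, -0.485]
contact_force: [0.3, 0.3, -0.2]
finger_gap: 0.0847
grasp_force: 0.0
```

carry_out(
  rows=[
    {"angular": [0, 0, 0], "translation": [0, 0, 0], "fingers": 0.085},
    {"angular": [0, 0, 0], "translation": [0, 0, 0], "fingers": 0.085},
    {"angular": [0, 0, 0], "translation": [0, 0, 0], "fingers": 0.085},
  ],
)

```text
time: 12.22
ee_pos: [0.5993, -0.3121, 0.1618]
tool_rot: [-1.783, -2.031, -0.487]
contact_force: [-0.5, -0.1, -0.3]
finger_gap: 0.0851
grasp_force: 0.0
```

Run:
```python
from h import *
s=bot.observe();print(s["ee_pos"],s["qpos"].round(2))
i=bot.camera_info("wrist");boards(*bot.read_camera("wrist"),i)
plan(FACE["d"]-.003*GZ,GT,4)
```

```text
[ 0.59930327 -0.31211125  0.16182567] [ 0.57  0.8   0.04  1.26 -0.42  1.47  0.86]
c few 7
d 10518 width 0.0647 centre [ 0.5924 -0.2651  0.0761] vs [ 0.5931 -0.2649  0.0761] n [ 0.087 -0.685  0.723]
f 8434 width 0.0852 centre [ 0.5966 -0.1804  0.0761] vs [ 0.5866 -0.181   0.0772] n [ 0.089 -0.699  0.71 ]
t=12.28 gap=0.0851 turn/row 0.1deg step 23.9mm | pos err mm [ -6.1  45.8 -83.5]
[0.0007, -0.0017, -0.0001] [-0.0006, -0.0001, 0.0239]
[0.0007, -0.0017, -0.0001] [-0.0006, -0.0001, 0.0239]
[0.0007, -0.0017, -0.0001] [-0.0005, -0.0, 0.0239]
[0.0007, -0.0017, -0.0001] [-0.0005, -0.0, 0.0239]
```

carry_out(
  rows=[
    {"angular": [0, -0.002, 0], "translation": [-0.0006, 0, 0.024], "fingers": 0.085},
    {"angular": [0, -0.002, 0], "translation": [-0.0006, 0, 0.024], "fingers": 0.085},
    {"angular": [0, -0.002, 0], "translation": [-0.0005, 0, 0.024], "fingers": 0.085},
    {"angular": [0, 0, 0], "translation": [-0.0005, 0, 0.024], "fingers": 0.085},
    {"angular": [0, 0, 0], "translation": [0, 0, 0], "fingers": 0.085},
    {"angular": [0, 0, 0], "translation": [0, 0, 0], "fingers": 0.05},
    {"angular": [0, 0, 0], "translation": [0, 0, 0], "fingers": 0.05},
    {"angular": [0, 0, 0], "translation": [0, 0, 0], "fingers": 0.05},
    {"angular": [0, 0, 0], "translation": [0, 0, 0], "fingers": 0.05},
    {"angular": [0, 0, 0], "translation": [0, 0, 0], "fingers": 0.05},
    {"angular": [0, 0, 0], "translation": [0, 0, 0], "fingers": 0.05},
  ],
  newtons=50,
)

```text
time: 13.65
ee_pos: [0.5939, -0.2689, 0.0796]
tool_rot: [-1.792, -2.035, -0.483]
contact_force: [-0.5, -1.1, 6.6]
finger_gap: 0.0643
grasp_force: 55.3
```

carry_out(
  rows=[
    {"angular": [0, 0, 0], "translation": [0, 0, 0], "fingers": 0.08},
    {"angular": [0, 0, 0], "translation": [0, 0, 0.0035], "fingers": 0.08},
    {"angular": [0, 0, 0], "translation": [0, 0, 0], "fingers": 0.08},
    {"angular": [0, 0, 0], "translation": [0, 0, 0], "fingers": 0.05},
    {"angular": [0, 0, 0], "translation": [0, 0, 0], "fingers": 0.05},
    {"angular": [0, 0, 0], "translation": [0, 0, 0], "fingers": 0.05},
    {"angular": [0, 0, 0], "translation": [0, 0, 0], "fingers": 0.05},
    {"angular": [0, 0, 0], "translation": [0, 0, 0], "fingers": 0.05},
    {"angular": [0, 0, 0], "translation": [0.013, 0, -0.0035], "fingers": 0.05},
    {"angular": [0, 0, 0], "translation": [0.013, 0, -0.0035], "fingers": 0.05},
    {"angular": [0, 0, 0], "translation": [0.013, 0, -0.0035], "fingers": 0.05},
    {"angular": [0, 0, 0], "translation": [0, 0, 0], "fingers": 0.05},
  ],
)

```text
time: 15.15
ee_pos: [0.59, -0.2368, 0.1048]
tool_rot: [-1.789, -2.036, -0.483]
contact_force: [-0.6, -0.5, -0.4]
finger_gap: 0.0647
grasp_force: 55.1
```

carry_out(
  rows=[
    {"angular": [0, 0, 0], "translation": [0.0125, 0, -0.0217], "fingers": 0.05},
    {"angular": [0, 0, 0], "translation": [0.0125, 0, -0.0217], "fingers": 0.05},
    {"angular": [0, 0, 0], "translation": [0.0125, 0, -0.0217], "fingers": 0.05},
    {"angular": [0, 0, 0], "translation": [0.0125, 0, -0.0217], "fingers": 0.05},
    {"angular": [0, 0, 0], "translation": [0.0125, 0, -0.0217], "fingers": 0.05},
    {"angular": [0, 0, 0], "translation": [0, 0, 0], "fingers": 0.05},
    {"angular": [0, 0, 0], "translation": [0, 0, 0], "fingers": 0.05},
  ],
)

```text
time: 16.02
ee_pos: [0.5888, -0.2385, 0.2285]
tool_rot: [-1.791, -2.033, -0.481]
contact_force: [-0.0, 0.5, -2.0]
finger_gap: 0.0644
grasp_force: 55.3
```

```bash
cat >> h.py <<'E'
def held():
    s=bot.observe();T=R.from_rotvec(s["tool_rot"]).as_matrix();i=bot.camera_info("wrist");p,d=bot.read_camera("wrist")
    q=(cloud(d,i)-s["ee_pos"])@T;k=np.isfinite(q[...,2])&(np.abs(q[...,1])<.025)&(np.abs(q[...,2])<.05)&(q[...,0]>.005)&(q[...,0]<.06);c=q[k]
    pl=np.linalg.lstsq(np.c_[c[:,:2],np.ones(len(c))],c[:,2],rcond=None)[0]
    print(s["ee_pos"].round(4),"gap",s["finger_gap"].round(4),"F",s["grasp_force"].round(1),"face",pl.round(4),len(c),"res",np.std(c[:,2]-np.c_[c[:,:2],np.ones(len(c))]@pl).round(4))
    return p
E
python3 - <<'E'
from h import *
held();plan(place(-.008,-.008,.16),PT,12)
E
```

```text
Traceback (most recent call last):
  File "h.py", line 71, in held
    print(s["ee_pos"].round(4),"gap",s["finger_gap"].round(4),"F",s["grasp_force"].round(1),"face",pl.round(4),len(c),"res",np.std(c[:,2]-np.c_[c[:,:2],np.ones(len(c))]@pl).round(4))
                                     ^^^^^^^^^^^^^^^^^^^^^
AttributeError: 'float' object has no attribute 'round'
```

```bash
sed -i 's/s\["finger_gap"\].round(4),"F",s\["grasp_force"\].round(1)/round(s["finger_gap"],4),"F",round(s["grasp_force"],1)/' h.py
python3 - <<'E'
from h import *
held();plan(place(-.008,-.008,.16),PT,12)
E
```

```text
[ 0.5887 -0.2384  0.2279] gap 0.0646 F 55.3 face [-2.186e-01  9.500e-03 -2.000e-04] 12656 res 0.0017
t=16.12 gap=0.0645 turn/row 7.1deg step 41.4mm | pos err mm [-73.6 486.3 -67.7]
[0.0145, -0.0558, -0.11] [0.0326, -0.001, 0.0254]
[0.0145, -0.0558, -0.11] [0.0339, 0.003, 0.0235]
[0.0145, -0.0558, -0.11] [0.0346, 0.0071, 0.0215]
[0.0145, -0.0558, -0.11] [0.0347, 0.0112, 0.0195]
[0.0145, -0.0558, -0.11] [0.0343, 0.0153, 0.0173]
[0.0145, -0.0558, -0.11] [0.0333, 0.0193, 0.0152]
[0.0145, -0.0558, -0.11] [0.0318, 0.0231, 0.0131]
[0.0145, -0.0558, -0.11] [0.0297, 0.0266, 0.011]
[0.0145, -0.0558, -0.11] [0.0271, 0.0299, 0.009]
[0.0145, -0.0558, -0.11] [0.0241, 0.0328, 0.0071]
[0.0145, -0.0558, -0.11] [0.0207, 0.0354, 0.0054]
[0.0145, -0.0558, -0.11] [0.017, 0.0375, 0.0038]
```

carry_out(
  rows=[
    {"angular": [0.0145, -0.056, -0.11], "translation": [0.033, -0.001, 0.0255], "fingers": 0.05},
    {"angular": [0.0145, -0.056, -0.11], "translation": [0.034, 0.003, 0.0235], "fingers": 0.05},
    {"angular": [0.0145, -0.056, -0.11], "translation": [0.035, 0.007, 0.0215], "fingers": 0.05},
    {"angular": [0.0145, -0.056, -0.11], "translation": [0.035, 0.011, 0.0195], "fingers": 0.05},
    {"angular": [0.0145, -0.056, -0.11], "translation": [0.034, 0.015, 0.017], "fingers": 0.05},
    {"angular": [0.0145, -0.056, -0.11], "translation": [0.033, 0.019, 0.015], "fingers": 0.05},
    {"angular": [0.0145, -0.056, -0.11], "translation": [0.032, 0.023, 0.013], "fingers": 0.05},
    {"angular": [0.0145, -0.056, -0.11], "translation": [0.03, 0.027, 0.011], "fingers": 0.05},
    {"angular": [0.0145, -0.056, -0.11], "translation": [0.027, 0.03, 0.009], "fingers": 0.05},
    {"angular": [0.0145, -0.056, -0.11], "translation": [0.024, 0.033, 0.007], "fingers": 0.05},
    {"angular": [0.0145, -0.056, -0.11], "translation": [0.021, 0.035, 0.0055], "fingers": 0.05},
    {"angular": [0.0145, -0.056, -0.11], "translation": [0.017, 0.0375, 0.004], "fingers": 0.05},
  ],
)

```text
time: 17.62
ee_pos: [0.5139, 0.2492, 0.16]
tool_rot: [0.2, 2.869, -0.031]
contact_force: [0.3, -0.7, -1.0]
finger_gap: 0.0645
grasp_force: 55.3
```

carry_out(
  rows=[
    {"angular": [0, 0, 0], "translation": [0, 0, 0], "fingers": 0.05},
    {"angular": [0, 0, 0], "translation": [0.006, 0, 0.023], "fingers": 0.05},
    {"angular": [0, 0, 0], "translation": [0.006, 0, 0.023], "fingers": 0.05},
    {"angular": [0, 0, 0], "translation": [0.006, 0, 0.023], "fingers": 0.05},
    {"angular": [0, 0, 0], "translation": [0, 0, 0], "fingers": 0.05},
    {"angular": [0, 0, 0], "translation": [0, 0, 0], "fingers": 0.05},
    {"angular": [0, 0, 0], "translation": [0, 0, 0], "fingers": 0.05},
  ],
)

```text
time: 18.5
ee_pos: [0.5159, 0.2481, 0.0905]
tool_rot: [0.206, 2.868, -0.028]
contact_force: [-1.0, 0.6, -1.2]
finger_gap: 0.0647
grasp_force: 55.5
```

Run:
```python
from h import *
cv2.imwrite("pics/w5.png",held());plan(place(-.008,-.008,.0485),tilt(ST,-13),2)
```

```text
[0.5159 0.2481 0.0905] gap 0.0647 F 55.5 face [-0.0939  0.0022 -0.004 ] 13330 res 0.0085
t=18.55 gap=0.0645 turn/row 1.1deg step 21.0mm | pos err mm [ -0.8  -0.1 -41.9]
[-0.0001, 0.0198, -0.0003] [0.0059, -0.0001, 0.0201]
[-0.0001, 0.0198, -0.0003] [0.0055, -0.0001, 0.0202]
```

View pics/w5.png

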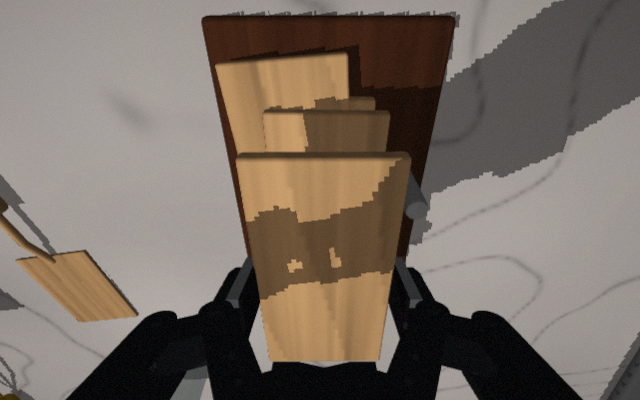

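The view shows d held square over the stack, with c below it at (325,130), b at (285,90) and a bit of a at (355,103). Lowering d and releasing it.

carry_out(
  rows=[
    {"angular": [0, 0, 0], "translation": [0.005, 0, 0.02], "fingers": 0.05},
    {"angular": [0, 0, 0], "translation": [0.0045, 0, 0.018], "fingers": 0.05},
    {"angular": [0, 0, 0], "translation": [0, 0, 0], "fingers": 0.05},
    {"angular": [0, 0, 0], "translation": [0, 0, 0], "fingers": 0.05},
  ],
)

```text
time: 19.05
ee_pos: [0.5163, 0.248, 0.051]
tool_rot: [0.206, 2.869, -0.029]
contact_force: [-0.4, 0.2, -0.6]
finger_gap: 0.0646
grasp_force: 55.5
```

carry_out(
  rows=[
    {"angular": [0, 0, 0], "translation": [0.001, 0, 0.003], "fingers": 0.05},
    {"angular": [0, 0, 0], "translation": [0, 0, 0], "fingers": 0.05},
    {"angular": [0, 0, 0], "translation": [0, 0, 0], "fingers": 0.08},
    {"angular": [0, 0, 0], "translation": [0, 0, 0], "fingers": 0.08},
    {"angular": [0, 0, 0], "translation": [0, 0, 0], "fingers": 0.085},
    {"angular": [0, 0, 0], "translation": [-0.005, 0, -0.019], "fingers": 0.085},
    {"angular": [0, 0, 0], "translation": [-0.01, 0, -0.038], "fingers": 0.085},
    {"angular": [0, 0, 0], "translation": [-0.012, 0, -0.045], "fingers": 0.085},
    {"angular": [0, 0, 0], "translation": [-0.012, 0, -0.045], "fingers": 0.085},
    {"angular": [0, 0, 0], "translation": [0, 0, 0], "fingers": 0.085},
    {"angular": [0, 0, 0], "translation": [0, 0, 0], "fingers": 0.085},
  ],
)

```text
time: 20.42
ee_pos: [0.5147, 0.2477, 0.1987]
tool_rot: [0.206, 2.87, -0.03]
contact_force: [1.1, -0.2, -0.6]
finger_gap: 0.0851
grasp_force: 0.0
```

Run:
```python
from h import *
p,d,i=stack();cv2.imwrite("pics/w6.png",p)
FACE["f"]=np.array([.5872,-.1805,.0765])
plan(FACE["f"]-.11*GZ,GT,12)
```

```text
level 2 4350 rect [[-94.9, -60.4], [-99.9, 4.3], [27.4, 20.7], [36.0, -63.7]] ext [[nan, nan], [nan, nan]]
level 3 76 rect [[-73.8, -28.5], [-73.8, -20.4], [-71.5, -20.5], [-71.5, -28.6]] ext [[nan, nan], [nan, nan]]
level 4 9451 rect [[-71.6, -39.2], [-71.6, 25.2], [56.8, 35.2], [56.9, -48.8]] ext [[nan, nan], [nan, nan]]
t=20.48 gap=0.0852 turn/row 7.1deg step 40.8mm | pos err mm [  80.  -482.7  -26.3]
[-0.0145, 0.0561, 0.1096] [-0.0113, -0.0389, 0.0054]
[-0.0145, 0.0561, 0.1096] [-0.0158, -0.0374, 0.0041]
[-0.0145, 0.0561, 0.1096] [-0.02, -0.0355, 0.0026]
[-0.0145, 0.0561, 0.1096] [-0.0238, -0.0331, 0.0009]
[-0.0145, 0.0561, 0.1096] [-0.0273, -0.0303, -0.001]
[-0.0145, 0.0561, 0.1096] [-0.0303, -0.0271, -0.0031]
[-0.0145, 0.0561, 0.1096] [-0.0329, -0.0236, -0.0052]
[-0.0145, 0.0561, 0.1096] [-0.0349, -0.0198, -0.0074]
[-0.0145, 0.0561, 0.1096] [-0.0364, -0.0158, -0.0097]
[-0.0145, 0.0561, 0.1096] [-0.0373, -0.0116, -0.012]
[-0.0145, 0.0561, 0.1096] [-0.0376, -0.0073, -0.0142]
[-0.0145, 0.0561, 0.1096] [-0.0373, -0.0029, -0.0164]
```

Board d lies on c (near edges at x = -72 mm and -74 mm). Next is board f.

carry_out(
  rows=[
    {"angular": [-0.0145, 0.056, 0.11], "translation": [-0.011, -0.039, 0.005], "fingers": 0.085},
    {"angular": [-0.0145, 0.056, 0.11], "translation": [-0.016, -0.037, 0.004], "fingers": 0.085},
    {"angular": [-0.0145, 0.056, 0.11], "translation": [-0.02, -0.0355, 0.003], "fingers": 0.085},
    {"angular": [-0.0145, 0.056, 0.11], "translation": [-0.024, -0.033, 0.001], "fingers": 0.085},
    {"angular": [-0.0145, 0.056, 0.11], "translation": [-0.027, -0.03, -0.001], "fingers": 0.085},
    {"angular": [-0.0145, 0.056, 0.11], "translation": [-0.03, -0.027, -0.003], "fingers": 0.085},
    {"angular": [-0.0145, 0.056, 0.11], "translation": [-0.033, -0.0235, -0.005], "fingers": 0.085},
    {"angular": [-0.0145, 0.056, 0.11], "translation": [-0.035, -0.02, -0.0075], "fingers": 0.085},
    {"angular": [-0.0145, 0.056, 0.11], "translation": [-0.036, -0.016, -0.01], "fingers": 0.085},
    {"angular": [-0.0145, 0.056, 0.11], "translation": [-0.037, -0.0115, -0.012], "fingers": 0.085},
    {"angular": [-0.0145, 0.056, 0.11], "translation": [-0.038, -0.007, -0.014], "fingers": 0.085},
    {"angular": [-0.0145, 0.056, 0.11], "translation": [-0.037, -0.003, -0.0165], "fingers": 0.085},
  ],
)

```text
time: 21.98
ee_pos: [0.5934, -0.2341, 0.1703]
tool_rot: [-1.792, -2.026, -0.48]
contact_force: [0.9, -0.4, -0.9]
finger_gap: 0.085
grasp_force: 0.0
```

carry_out(
  rows=[
    {"angular": [0, 0, 0], "translation": [0, 0, 0], "fingers": 0.085},
    {"angular": [0, 0, 0], "translation": [0, 0, 0], "fingers": 0.085},
    {"angular": [0, 0, 0], "translation": [0, 0, 0], "fingers": 0.085},
  ],
)

```text
time: 22.35
ee_pos: [0.594, -0.2314, 0.1723]
tool_rot: [-1.787, -2.034, -0.482]
contact_force: [0.6, 0.4, -0.9]
finger_gap: 0.085
grasp_force: 0.0
```

```bash
sed -i 's/(w\[...,0\]>.52)&(w\[...,0\]<.68)&(w\[...,1\]>-.40)/(w[...,0]>.54)\&(w[...,0]<.64)\&(w[...,1]>-.40)/; s/^RT=frame/FACE["f"]=np.array([.5872,-.1805,.0765])\nRT=frame/' h.py
python3 - <<'E'
from h import *
i=bot.camera_info("wrist");p,d=bot.read_camera("wrist");cv2.imwrite("pics/w7.png",p);boards(p,d,i)
plan(FACE["f"]+.0015*GZ,GT,4)
E
```

```text
c few 0
d few 6
f 9581 width 0.0645 centre [ 0.5863 -0.1815  0.0764] vs [ 0.5872 -0.1805  0.0765] n [ 0.089 -0.698  0.71 ]
t=22.40 gap=0.0850 turn/row 0.0deg step 27.6mm | pos err mm [ -7.   51.8 -97.5]
[0.0006, -0.0002, -0.0002] [-0.0009, -0.0001, 0.0276]
[0.0006, -0.0002, -0.0002] [-0.0009, -0.0001, 0.0276]
[0.0006, -0.0002, -0.0002] [-0.0009, -0.0001, 0.0276]
[0.0006, -0.0002, -0.0002] [-0.0009, -0.0001, 0.0276]
```

carry_out(
  rows=[
    {"angular": [0, 0, 0], "translation": [-0.001, 0, 0.028], "fingers": 0.085},
    {"angular": [0, 0, 0], "translation": [-0.001, 0, 0.028], "fingers": 0.085},
    {"angular": [0, 0, 0], "translation": [-0.001, 0, 0.028], "fingers": 0.085},
    {"angular": [0, 0, 0], "translation": [-0.001, 0, 0.027], "fingers": 0.085},
    {"angular": [0, 0, 0], "translation": [0, 0, 0], "fingers": 0.085},
    {"angular": [0, 0, 0], "translation": [0, 0, 0], "fingers": 0.05},
    {"angular": [0, 0, 0], "translation": [0, 0, 0], "fingers": 0.05},
    {"angular": [0, 0, 0], "translation": [0, 0, 0], "fingers": 0.05},
    {"angular": [0, 0, 0], "translation": [0, 0, 0], "fingers": 0.05},
    {"angular": [0, 0, 0], "translation": [0, 0, 0], "fingers": 0.05},
    {"angular": [0, 0, 0], "translation": [0, 0, 0], "fingers": 0.05},
  ],
  newtons=50,
)

```text
time: 23.78
ee_pos: [0.5882, -0.1824, 0.0761]
tool_rot: [-1.792, -2.035, -0.483]
contact_force: [-1.2, -0.5, 6.5]
finger_gap: 0.065
grasp_force: 55.3
```

carry_out(
  rows=[
    {"angular": [0, 0, 0], "translation": [0.013, 0, -0.0035], "fingers": 0.05},
    {"angular": [0, 0, 0], "translation": [0.013, 0, -0.0035], "fingers": 0.05},
    {"angular": [0, 0, 0], "translation": [0.013, 0, -0.0035], "fingers": 0.05},
    {"angular": [0, 0, 0], "translation": [0.0125, 0, -0.0217], "fingers": 0.05},
    {"angular": [0, 0, 0], "translation": [0.0125, 0, -0.0217], "fingers": 0.05},
    {"angular": [0, 0, 0], "translation": [0.0125, 0, -0.0217], "fingers": 0.05},
    {"angular": [0, 0, 0], "translation": [0.0125, 0, -0.0217], "fingers": 0.05},
    {"angular": [0, 0, 0], "translation": [0.0125, 0, -0.0217], "fingers": 0.05},
    {"angular": [0, 0, 0], "translation": [0, 0, 0], "fingers": 0.05},
    {"angular": [0, 0, 0], "translation": [0, 0, 0], "fingers": 0.05},
  ],
)

```text
time: 25.02
ee_pos: [0.5832, -0.1523, 0.2277]
tool_rot: [-1.788, -2.033, -0.481]
contact_force: [-0.6, -0.0, -1.0]
finger_gap: 0.0647
grasp_force: 55.4
```

Run:
```python
from h import *
held();plan(place(-.008,-.008,.16),PT,11)
```

```text
[ 0.5832 -0.1523  0.2277] gap 0.0647 F 55.4 face [-0.2584  0.0085  0.0005] 12554 res 0.0018
t=25.07 gap=0.0646 turn/row 7.8deg step 37.4mm | pos err mm [-68.  400.6 -67.3]
[0.0159, -0.061, -0.1199] [0.0289, -0.0015, 0.0238]
[0.0159, -0.061, -0.1199] [0.0302, 0.0024, 0.022]
[0.0159, -0.061, -0.1199] [0.031, 0.0064, 0.02]
[0.0159, -0.061, -0.1199] [0.0311, 0.0104, 0.018]
[0.0159, -0.061, -0.1199] [0.0307, 0.0144, 0.0159]
[0.0159, -0.061, -0.1199] [0.0296, 0.0183, 0.0138]
[0.0159, -0.061, -0.1199] [0.028, 0.0219, 0.0118]
[0.0159, -0.061, -0.1199] [0.0258, 0.0253, 0.0097]
[0.0159, -0.061, -0.1199] [0.0231, 0.0284, 0.0078]
[0.0159, -0.061, -0.1199] [0.02, 0.0311, 0.006]
[0.0159, -0.061, -0.1199] [0.0164, 0.0334, 0.0044]
```

carry_out(
  rows=[
    {"angular": [0.016, -0.061, -0.12], "translation": [0.029, -0.0015, 0.024], "fingers": 0.05},
    {"angular": [0.016, -0.061, -0.12], "translation": [0.03, 0.0025, 0.022], "fingers": 0.05},
    {"angular": [0.016, -0.061, -0.12], "translation": [0.031, 0.0065, 0.02], "fingers": 0.05},
    {"angular": [0.016, -0.061, -0.12], "translation": [0.031, 0.0105, 0.018], "fingers": 0.05},
    {"angular": [0.016, -0.061, -0.12], "translation": [0.031, 0.0145, 0.016], "fingers": 0.05},
    {"angular": [0.016, -0.061, -0.12], "translation": [0.0295, 0.018, 0.014], "fingers": 0.05},
    {"angular": [0.016, -0.061, -0.12], "translation": [0.028, 0.022, 0.012], "fingers": 0.05},
    {"angular": [0.016, -0.061, -0.12], "translation": [0.026, 0.025, 0.0095], "fingers": 0.05},
    {"angular": [0.016, -0.061, -0.12], "translation": [0.023, 0.0285, 0.008], "fingers": 0.05},
    {"angular": [0.016, -0.061, -0.12], "translation": [0.02, 0.031, 0.006], "fingers": 0.05},
    {"angular": [0.016, -0.061, -0.12], "translation": [0.0165, 0.0335, 0.0045], "fingers": 0.05},
    {"angular": [0, 0, 0], "translation": [0, 0, 0], "fingers": 0.05},
  ],
)

```text
time: 26.58
ee_pos: [0.5123, 0.2517, 0.1578]
tool_rot: [0.191, 2.875, -0.029]
contact_force: [-0.3, -0.2, -1.0]
finger_gap: 0.0642
grasp_force: 55.3
```

carry_out(
  rows=[
    {"angular": [0, 0, 0], "translation": [0.006, 0, 0.023], "fingers": 0.05},
    {"angular": [0, 0, 0], "translation": [0.006, 0, 0.023], "fingers": 0.05},
    {"angular": [0, 0, 0], "translation": [0.006, 0, 0.023], "fingers": 0.05},
    {"angular": [0, 0, 0], "translation": [0.003, 0, 0.012], "fingers": 0.05},
    {"angular": [0, 0, 0], "translation": [0, 0, 0], "fingers": 0.05},
    {"angular": [0, 0, 0], "translation": [0, 0, 0], "fingers": 0.05},
    {"angular": [0, 0, 0], "translation": [0, 0, 0], "fingers": 0.05},
  ],
)

```text
time: 27.45
ee_pos: [0.5169, 0.2471, 0.0768]
tool_rot: [0.206, 2.87, -0.029]
contact_force: [-0.0, -0.1, -0.9]
finger_gap: 0.0648
grasp_force: 55.4
```

Run:
```python
from h import *
plan(place(-.008,-.008,.056),PT,2)
```

```text
t=27.45 gap=0.0648 turn/row 0.1deg step 10.5mm | pos err mm [ -1.8   0.9 -20.8]
[-0.0005, 0.0014, 0.0001] [0.0037, 0.0004, 0.0098]
[-0.0005, 0.0014, 0.0001] [0.0037, 0.0003, 0.0098]
```

carry_out(
  rows=[
    {"angular": [0, 0, 0], "translation": [0.0037, 0, 0.0098], "fingers": 0.05},
    {"angular": [0, 0, 0], "translation": [0.0037, 0, 0.0098], "fingers": 0.05},
    {"angular": [0, 0, 0], "translation": [0, 0, 0], "fingers": 0.05},
    {"angular": [0, 0, 0], "translation": [0, 0, 0], "fingers": 0.08},
    {"angular": [0, 0, 0], "translation": [0, 0, 0], "fingers": 0.08},
    {"angular": [0, 0, 0], "translation": [0, 0, 0], "fingers": 0.085},
    {"angular": [0, 0, 0], "translation": [-0.005, 0, -0.019], "fingers": 0.085},
    {"angular": [0, 0, 0], "translation": [-0.01, 0, -0.038], "fingers": 0.085},
    {"angular": [0, 0, 0], "translation": [-0.012, 0, -0.045], "fingers": 0.085},
    {"angular": [0, 0, 0], "translation": [-0.012, 0, -0.045], "fingers": 0.085},
    {"angular": [0, 0, 0], "translation": [0, 0, 0], "fingers": 0.05},
    {"angular": [0, 0, 0], "translation": [0, 0, 0], "fingers": 0},
  ],
)

```text
time: 28.95
ee_pos: [0.5135, 0.2471, 0.2066]
tool_rot: [0.205, 2.872, -0.031]
contact_force: [0.7, 0.4, -0.5]
finger_gap: 0.0511
grasp_force: 0.0
```

Run:
```python
from h import *
p,d,i=stack();cv2.imwrite("pics/w8.png",p)
s=bot.observe();print(s["ee_pos"])
plan(place(-.160,-.005,.20),ST,6)
```

```text
level 2 3752 rect [[-95.1, -60.5], [-99.9, 3.9], [26.6, 20.0], [34.9, -63.4]] ext [[nan, nan], [nan, nan]]
level 5 9658 rect [[-72.2, -40.2], [-72.3, 24.3], [56.4, 34.2], [56.6, -49.9]] ext [[nan, nan], [nan, nan]]
[0.51320985 0.24691058 0.20593376]
t=29.00 gap=0.0432 turn/row 2.5deg step 25.1mm | pos err mm [-148.2   25.8   -5.9]
[-0.0006, 0.0437, 0.0001] [0.0245, 0.0007, -0.0055]
[-0.0006, 0.0437, 0.0001] [0.0247, 0.0007, -0.0045]
[-0.0006, 0.0437, 0.0001] [0.0248, 0.0007, -0.0034]
[-0.0006, 0.0437, 0.0001] [0.025, 0.0007, -0.0023]
[-0.0006, 0.0437, 0.0001] [0.025, 0.0007, -0.0012]
[-0.0006, 0.0437, 0.0001] [0.0251, 0.0007, -0.0001]
```

View pics/w8.png

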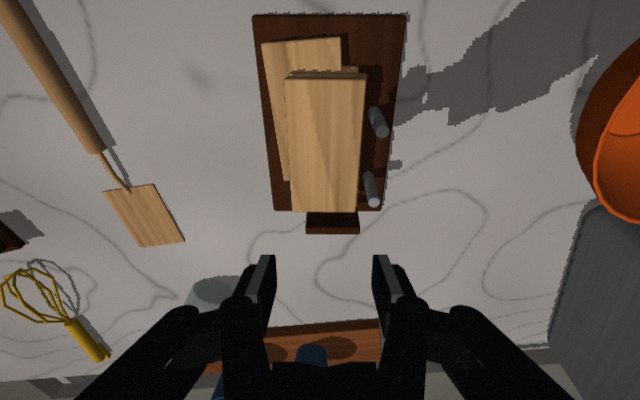

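Board f is on top at (325,140), aligned with c and d. Board b sticks out at (295,90), and the edge of a shows at (350,70). The rack is empty. Now I'll tap the stack home, starting with a +x push using a two-finger fork.

Run:
```python
from h import *
XT=tilt(ST,-5)
plan(place(-.145,-.015,.12),XT,7); plan(place(-.145,-.015,.034),XT,3,place(-.145,-.015,.12),XT); plan(place(-.090,-.015,.034),XT,5,place(-.145,-.015,.034),XT)
```

```text
t=29.00 gap=0.0432 turn/row 1.4deg step 22.9mm | pos err mm [-134.8   13.7  -85.9]
[-0.0005, 0.025, 0.0001] [0.0219, -0.0008, 0.0068]
[-0.0005, 0.025, 0.0001] [0.0217, -0.0008, 0.0074]
[-0.0005, 0.025, 0.0001] [0.0215, -0.0008, 0.0079]
[-0.0005, 0.025, 0.0001] [0.0213, -0.0008, 0.0085]
[-0.0005, 0.025, 0.0001] [0.0211, -0.0008, 0.009]
[-0.0005, 0.025, 0.0001] [0.0208, -0.0008, 0.0095]
[-0.0005, 0.025, 0.0001] [0.0206, -0.0008, 0.01]
t=29.00 gap=0.0432 turn/row 0.0deg step 28.7mm | pos err mm [  0.   0. -86.]
[0.0, 0.0, 0.0] [0.0025, 0.0, 0.0286]
[0.0, 0.0, 0.0] [0.0025, 0.0, 0.0286]
[0.0, 0.0, 0.0] [0.0025, 0.0, 0.0286]
t=29.00 gap=0.0432 turn/row 0.0deg step 11.0mm | pos err mm [54.4 -7.8  0. ]
[0.0, 0.0, 0.0] [-0.011, 0.0, 0.001]
[0.0, 0.0, 0.0] [-0.011, 0.0, 0.001]
[0.0, 0.0, 0.0] [-0.011, 0.0, 0.001]
[0.0, 0.0, 0.0] [-0.011, 0.0, 0.001]
[0.0, 0.0, 0.0] [-0.011, 0.0, 0.001]
```

carry_out(
  rows=[
    {"angular": [0, 0.025, 0], "translation": [0.022, -0.0008, 0.007], "fingers": 0.04},
    {"angular": [0, 0.025, 0], "translation": [0.0215, -0.0008, 0.0075], "fingers": 0.04},
    {"angular": [0, 0.025, 0], "translation": [0.0215, -0.0008, 0.008], "fingers": 0.04},
    {"angular": [0, 0.025, 0], "translation": [0.021, -0.0008, 0.0085], "fingers": 0.04},
    {"angular": [0, 0.025, 0], "translation": [0.021, -0.0008, 0.009], "fingers": 0.04},
    {"angular": [0, 0.025, 0], "translation": [0.021, -0.0008, 0.0095], "fingers": 0.04},
    {"angular": [0, 0.025, 0], "translation": [0.0205, -0.0008, 0.01], "fingers": 0.04},
    {"angular": [0, 0, 0], "translation": [0.0025, 0, 0.0285], "fingers": 0.04},
    {"angular": [0, 0, 0], "translation": [0.0015, 0, 0.018], "fingers": 0.04},
    {"angular": [0, 0, 0], "translation": [0, 0, 0], "fingers": 0.04},
    {"angular": [0, 0, 0], "translation": [0, 0, 0], "fingers": 0.04},
  ],
)

```text
time: 30.38
ee_pos: [0.3795, 0.2612, 0.0745]
tool_rot: [0.218, 3.046, -0.012]
contact_force: [1.0, 0.3, 0.1]
finger_gap: 0.0401
grasp_force: 0.0
```

```bash
cat >> h.py <<'E'
def where():
    s=bot.observe();q=np.r_[(s["ee_pos"][:2]-HOME)@np.c_[SX,SY][:2],s["ee_pos"][2]]*1e3
    f=s["contact_force"];print("stand-frame TCP mm",q.round(1),"gap",round(s["finger_gap"],4),"F stand",np.r_[f@SX,f@SY,f[2]].round(1),"tool z",R.from_rotvec(s["tool_rot"]).as_matrix()[:,2].round(3))
E
python3 - <<'E'
from h import *
where();plan(place(-.145,-.015,.034),tilt(ST,-5),1)
E
```

```text
stand-frame TCP mm [-144.   -14.3   74.5] gap 0.0401 F stand [0.9 0.5 0.1] tool z [ 0.087 -0.014 -0.996]
t=30.38 gap=0.0401 turn/row 0.1deg step 40.5mm | pos err mm [ -1.1  -0.5 -40.5]
[-0.0017, 0.0012, 0.0005] [0.0045, -0.0006, 0.0402]
```

carry_out(
  rows=[
    {"angular": [0, 0, 0], "translation": [0.002, 0, 0.02], "fingers": 0.04},
    {"angular": [0, 0, 0], "translation": [0.0015, 0, 0.02], "fingers": 0.04},
    {"angular": [0, 0, 0], "translation": [0, 0, 0], "fingers": 0.04},
    {"angular": [0, 0, 0], "translation": [-0.015, 0, 0.0013], "fingers": 0.04},
    {"angular": [0, 0, 0], "translation": [-0.01, 0, 0.0009], "fingers": 0.04},
    {"angular": [0, 0, 0], "translation": [-0.007, 0, 0.0006], "fingers": 0.04},
    {"angular": [0, 0, 0], "translation": [-0.007, 0, 0.0006], "fingers": 0.04},
    {"angular": [0, 0, 0], "translation": [-0.007, 0, 0.0006], "fingers": 0.04},
    {"angular": [0, 0, 0], "translation": [-0.007, 0, 0.0006], "fingers": 0.04},
    {"angular": [0, 0, 0], "translation": [0, 0, 0], "fingers": 0.04},
  ],
)

```text
time: 31.62
ee_pos: [0.4328, 0.253, 0.034]
tool_rot: [0.219, 3.045, -0.013]
contact_force: [-0.6, -1.0, 0.7]
finger_gap: 0.0399
grasp_force: 0.1
```

Run:
```python
from h import *
where();p,d,i=stack();cv2.imwrite("pics/w9.png",p)
```

```text
stand-frame TCP mm [-90.1 -14.8  34. ] gap 0.0399 F stand [-0.5 -1.   0.7] tool z [ 0.087 -0.015 -0.996]
level 1 70 rect [[-73.2, 4.7], [-73.7, 6.5], [-56.2, 10.1], [-55.7, 8.3]] ext [[-73.9, 5.6], [-57.0, 9.7]]
level 2 1920 rect [[-79.7, -36.7], [-82.5, 4.5], [-64.0, 6.1], [-60.9, -37.1]] ext [[nan, nan], [nan, nan]]
level 5 1037 rect [[-56.6, -36.6], [-65.9, -35.9], [-64.9, 8.3], [-55.6, 8.8]] ext [[nan, nan], [nan, nan]]
```

View pics/w9.png

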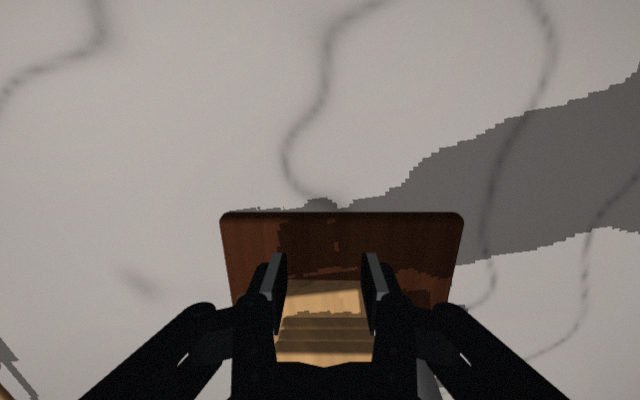

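The fork is pushing b (its near end is at row 285), and the boards on top are moving with it at about 1 N. Continuing.

carry_out(
  rows=[
    {"angular": [0, 0, 0], "translation": [-0.004, 0, 0.0003], "fingers": 0.04},
    {"angular": [0, 0, 0], "translation": [-0.004, 0, 0.0003], "fingers": 0.04},
    {"angular": [0, 0, 0], "translation": [-0.003, 0, 0.0003], "fingers": 0.04},
    {"angular": [0, 0, 0], "translation": [-0.002, 0, 0.0002], "fingers": 0.04},
    {"angular": [0, 0, 0], "translation": [0, 0, 0], "fingers": 0.04},
  ],
)

```text
time: 32.3
ee_pos: [0.4453, 0.2514, 0.0341]
tool_rot: [0.218, 3.046, -0.013]
contact_force: [-1.9, -0.5, -0.3]
finger_gap: 0.0399
grasp_force: 0.8
```

Run:
```python
from h import *
where()
# next: y push from -y side, tool x axis = -SY (pushing with tool -x side towards +SY)
YT=tilt(frame(-SY,D),-5);print(YT.round(3).tolist())
a=place(-.125,-.015,.034);s=bot.observe()
plan(place(-.12,-.06,.13),tilt(frame(-SX,D),-5),4)
plan(place(0,-.13,.13),YT,10,place(-.12,-.06,.13),tilt(ST,-5))
print(s["qpos"].round(2))
```

```text
stand-frame TCP mm [-77.5 -14.6  34.1] gap 0.0399 F stand [-1.8 -0.8 -0.3] tool z [ 0.087 -0.015 -0.996]
[[-0.142, -0.99, 0.012], [-0.986, 0.143, 0.086], [-0.087, 0.0, -0.996]]
t=32.30 gap=0.0399 turn/row 0.0deg step 28.6mm | pos err mm [-48.5 -38.9  95.9]
[-0.0005, 0.0003, 0.0001] [0.0085, -0.0114, -0.0248]
[-0.0005, 0.0003, 0.0001] [0.0085, -0.0114, -0.0248]
[-0.0005, 0.0003, 0.0001] [0.0085, -0.0114, -0.0248]
[-0.0005, 0.0003, 0.0001] [0.0085, -0.0114, -0.0248]
t=32.30 gap=0.0399 turn/row 9.0deg step 13.9mm | pos err mm [108.8 -86.4   0. ]
[-0.0137, 0.0, -0.1565] [-0.012, -0.007, 0.001]
[-0.0137, 0.0, -0.1565] [-0.0107, -0.0088, 0.0009]
[-0.0137, 0.0, -0.1565] [-0.0092, -0.0104, 0.0008]
[-0.0137, 0.0, -0.1565] [-0.0075, -0.0117, 0.0007]
[-0.0137, 0.0, -0.1565] [-0.0056, -0.0127, 0.0005]
[-0.0137, 0.0, -0.1565] [-0.0035, -0.0134, 0.0003]
[-0.0137, 0.0, -0.1565] [-0.0014, -0.0138, 0.0001]
[-0.0137, 0.0, -0.1565] [0.0008, -0.0139, -0.0001]
[-0.0137, 0.0, -0.1565] [0.0029, -0.0136, -0.0003]
[-0.0137, 0.0, -0.1565] [0.005, -0.0129, -0.0004]
[-0.47  0.51 -0.22  2.09  0.36  0.52  0.46]
```

carry_out(
  rows=[
    {"angular": [0, 0, 0], "translation": [0.015, 0, -0.005], "fingers": 0.04},
    {"angular": [0, 0, 0], "translation": [0.01, -0.015, -0.03], "fingers": 0.04},
    {"angular": [0, 0, 0], "translation": [0.008, -0.015, -0.035], "fingers": 0.04},
    {"angular": [0, 0, 0], "translation": [0.005, -0.015, -0.03], "fingers": 0.04},
    {"angular": [-0.0137, 0, -0.157], "translation": [-0.012, -0.007, 0.001], "fingers": 0.04},
    {"angular": [-0.0137, 0, -0.157], "translation": [-0.011, -0.009, 0.001], "fingers": 0.04},
    {"angular": [-0.0137, 0, -0.157], "translation": [-0.009, -0.0105, 0.001], "fingers": 0.04},
    {"angular": [-0.0137, 0, -0.157], "translation": [-0.0075, -0.012, 0.001], "fingers": 0.04},
    {"angular": [-0.0137, 0, -0.157], "translation": [-0.0055, -0.0125, 0.0005], "fingers": 0.04},
    {"angular": [-0.0137, 0, -0.157], "translation": [-0.0035, -0.0135, 0.0003], "fingers": 0.04},
    {"angular": [-0.0137, 0, -0.157], "translation": [-0.0015, -0.014, 0], "fingers": 0.04},
    {"angular": [-0.0137, 0, -0.157], "translation": [0.001, -0.014, 0], "fingers": 0.04},
  ],
)

```text
time: 33.8
ee_pos: [0.4799, 0.1439, 0.1306]
tool_rot: [-1.634, 2.595, 0.066]
contact_force: [0.5, 0.7, -0.2]
finger_gap: 0.0401
grasp_force: 0.0
```

carry_out(
  rows=[
    {"angular": [-0.0137, 0, -0.157], "translation": [0.003, -0.0135, 0], "fingers": 0.04},
    {"angular": [-0.0137, 0, -0.157], "translation": [0.005, -0.013, 0], "fingers": 0.04},
    {"angular": [0, 0, 0], "translation": [0, 0, 0], "fingers": 0.04},
    {"angular": [0, 0, 0], "translation": [0, 0, 0], "fingers": 0.04},
    {"angular": [0, 0, 0], "translation": [0, 0, 0], "fingers": 0.04},
  ],
)

```text
time: 34.42
ee_pos: [0.5012, 0.1274, 0.1298]
tool_rot: [-2.019, 2.32, 0.084]
contact_force: [-0.6, -0.0, 0.5]
finger_gap: 0.0402
grasp_force: 0.0
```

```bash
echo 'YT0=frame(-SY,D)' >> h.py
python3 - <<'E'
from h import *
where();plan(place(-.005,-.110,.085),tilt(YT0,-5),4)
p,d,i=stack();cv2.imwrite("pics/w10.png",p);print(bot.observe()["qpos"].round(2))
E
```

```text
stand-frame TCP mm [  -4.5 -129.4  129.8] gap 0.0402 F stand [-0.6 -0.1  0.5] tool z [ 0.013  0.084 -0.996]
t=34.42 gap=0.0402 turn/row 0.1deg step 12.2mm | pos err mm [  2.2  19.3 -44.8]
[-0.0003, -0.0006, 0.0012] [-0.0039, 0.0001, 0.0116]
[-0.0003, -0.0006, 0.0012] [-0.0039, 0.0001, 0.0116]
[-0.0003, -0.0006, 0.0012] [-0.0039, 0.0001, 0.0116]
[-0.0003, -0.0006, 0.0012] [-0.0039, 0.0001, 0.0116]
level 5 1645 rect [[46.6, -32.8], [13.8, -45.1], [0.0, 23.0], [36.3, 38.2]] ext [[nan, nan], [nan, nan]]
[ 0.22  0.44 -0.65  1.97  0.27  0.78  2.45]
```

carry_out(
  rows=[
    {"angular": [0, 0, 0], "translation": [-0.01, 0, 0.025], "fingers": 0.04},
    {"angular": [0, 0, 0], "translation": [-0.006, 0, 0.03], "fingers": 0.04},
    {"angular": [0, 0, 0], "translation": [0.002, 0, 0.025], "fingers": 0.04},
    {"angular": [0, 0, 0], "translation": [0.001, 0, 0.015], "fingers": 0.04},
    {"angular": [0, 0, 0], "translation": [0, 0, 0], "fingers": 0.04},
    {"angular": [0, 0, 0], "translation": [0, 0, 0], "fingers": 0.04},
    {"angular": [0, 0, 0], "translation": [0, 0, 0], "fingers": 0.04},
  ],
)

```text
time: 35.35
ee_pos: [0.5056, 0.1476, 0.0369]
tool_rot: [-2.019, 2.318, 0.083]
contact_force: [-0.2, 0.0, 0.7]
finger_gap: 0.04
grasp_force: 0.0
```

Run:
```python
from h import *
where();plan(place(-.005,-.050,.034),tilt(YT0,-5),8)
```

```text
stand-frame TCP mm [  -3.  -108.8   36.9] gap 0.04 F stand [-0.2 -0.   0.7] tool z [ 0.015  0.084 -0.996]
t=35.35 gap=0.0400 turn/row 0.0deg step 7.4mm | pos err mm [ 6.4 58.4 -2.9]
[-0.0003, -0.0002, 0.0007] [-0.0073, 0.0002, 0.001]
[-0.0003, -0.0002, 0.0007] [-0.0073, 0.0002, 0.001]
[-0.0003, -0.0002, 0.0007] [-0.0073, 0.0002, 0.001]
[-0.0003, -0.0002, 0.0007] [-0.0073, 0.0002, 0.001]
[-0.0003, -0.0002, 0.0007] [-0.0073, 0.0002, 0.001]
[-0.0003, -0.0002, 0.0007] [-0.0073, 0.0002, 0.001]
[-0.0003, -0.0002, 0.0007] [-0.0073, 0.0002, 0.001]
[-0.0003, -0.0002, 0.0007] [-0.0073, 0.0002, 0.001]
```

carry_out(
  rows=[
    {"angular": [0, 0, 0], "translation": [-0.0073, 0, 0.001], "fingers": 0.04},
    {"angular": [0, 0, 0], "translation": [-0.0073, 0, 0.001], "fingers": 0.04},
    {"angular": [0, 0, 0], "translation": [-0.0073, 0, 0.001], "fingers": 0.04},
    {"angular": [0, 0, 0], "translation": [-0.0073, 0, 0.001], "fingers": 0.04},
    {"angular": [0, 0, 0], "translation": [-0.007, 0, 0.001], "fingers": 0.04},
    {"angular": [0, 0, 0], "translation": [-0.007, 0, 0.0008], "fingers": 0.04},
    {"angular": [0, 0, 0], "translation": [-0.007, 0, 0.0007], "fingers": 0.04},
    {"angular": [0, 0, 0], "translation": [-0.006, 0, 0.0006], "fingers": 0.04},
    {"angular": [0, 0, 0], "translation": [-0.004, 0, 0.0004], "fingers": 0.04},
    {"angular": [0, 0, 0], "translation": [0, 0, 0], "fingers": 0.04},
  ],
)

```text
time: 36.6
ee_pos: [0.5134, 0.2082, 0.0337]
tool_rot: [-2.02, 2.318, 0.085]
contact_force: [-0.8, -0.4, -0.3]
finger_gap: 0.0402
grasp_force: 0.3
```

Run:
```python
from h import *
where()
```

```text
stand-frame TCP mm [ -3.9 -47.7  33.7] gap 0.0402 F stand [-0.7 -0.5 -0.3] tool z [ 0.013  0.085 -0.996]
```

carry_out(
  rows=[
    {"angular": [0, 0, 0], "translation": [-0.0015, 0, 0], "fingers": 0.04},
    {"angular": [0, 0, 0], "translation": [-0.0015, 0, 0], "fingers": 0.04},
    {"angular": [0, 0, 0], "translation": [-0.0015, 0, 0], "fingers": 0.04},
    {"angular": [0, 0, 0], "translation": [0, 0, 0], "fingers": 0.04},
  ],
)

```text
time: 37.1
ee_pos: [0.5134, 0.2103, 0.0337]
tool_rot: [-2.021, 2.322, 0.083]
contact_force: [-2.3, -5.6, 2.4]
finger_gap: 0.0401
grasp_force: 3.2
```

carry_out(
  rows=[
    {"angular": [0, 0, 0], "translation": [-0.001, 0, 0], "fingers": 0.04},
    {"angular": [0, 0, 0], "translation": [-0.001, 0, 0], "fingers": 0.04},
    {"angular": [0, 0, 0], "translation": [0, 0, 0], "fingers": 0.04},
  ],
)

```text
time: 37.48
ee_pos: [0.5134, 0.2105, 0.0337]
tool_rot: [-2.021, 2.325, 0.081]
contact_force: [-3.2, -10.6, 5.2]
finger_gap: 0.0402
grasp_force: 5.7
```

Run:
```python
from h import *
where()
```

```text
stand-frame TCP mm [ -4.2 -45.3  33.7] gap 0.0402 F stand [ -1.6 -10.9   5.2] tool z [ 0.011  0.079 -0.997]
```

carry_out(
  rows=[
    {"angular": [0, 0.044, 0], "translation": [0, 0, 0], "fingers": 0.04},
    {"angular": [0, 0.044, 0], "translation": [0, 0, 0], "fingers": 0.04},
    {"angular": [0, 0, 0], "translation": [0, 0, 0], "fingers": 0.04},
    {"angular": [0, 0, 0], "translation": [0, 0, 0], "fingers": 0.04},
  ],
)

```text
time: 37.98
ee_pos: [0.5141, 0.2113, 0.0342]
tool_rot: [2.058, -2.368, 0.008]
contact_force: [-1.5, -8.1, 4.1]
finger_gap: 0.04
grasp_force: 4.7
```

Run:
```python
from h import *
where();p,d,i=stack();cv2.imwrite("pics/w11.png",p)
```

```text
stand-frame TCP mm [ -3.6 -44.5  34.2] gap 0.04 F stand [-0.3 -8.2  4.1] tool z [ 0.    -0.007 -1.   ]
level 1 921 rect [[13.5, -34.9], [-22.8, -35.0], [-23.0, -29.9], [13.6, -29.8]] ext [[nan, nan], [nan, nan]]
level 2 846 rect [[11.7, -34.8], [-22.9, -34.9], [-23.1, -29.4], [11.8, -29.3]] ext [[nan, nan], [nan, nan]]
level 3 588 rect [[6.0, -35.3], [-22.9, -35.4], [-23.1, -29.5], [6.1, -29.4]] ext [[-22.9, -33.3], [63.7, -30.8]]
level 4 500 rect [[3.7, -35.2], [-21.4, -35.3], [-21.7, -29.0], [3.8, -28.9]] ext [[nan, nan], [nan, nan]]
level 5 4396 rect [[19.0, -30.9], [-23.8, -37.6], [-27.1, -16.2], [17.9, -8.7]] ext [[nan, nan], [nan, nan]]
```

View pics/w11.png

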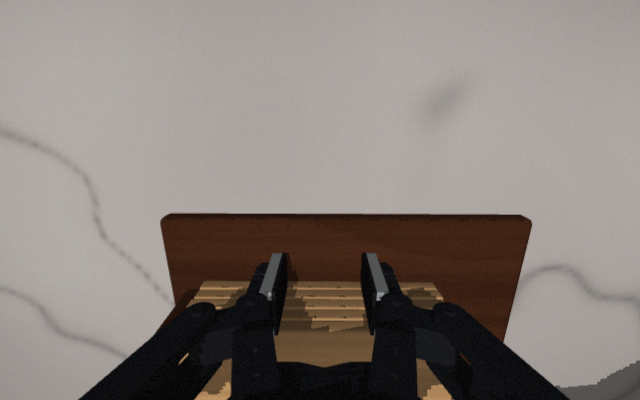

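All five -y edges line up in even steps (rows 282–330), flush in y. Now a +x push at y=0, first with the tip leading and then with the tool vertical.

Run:
```python
from h import *
plan(place(-.004,-.075,.034),YT0,1)
plan(place(-.13,-.06,.12),tilt(ST,-4),10,place(-.004,-.085,.12),YT0)
```

```text
t=38.02 gap=0.0399 turn/row 0.4deg step 30.5mm | pos err mm [ -4.7 -30.1  -0.2]
[-0.001, -0.007, 0.0031] [0.0305, 0.0004, 0.0004]
t=38.02 gap=0.0399 turn/row 9.0deg step 12.8mm | pos err mm [-121.1   42.7    0. ]
[0.0055, -0.0055, 0.157] [-0.0025, 0.0126, 0.0]
[0.0055, -0.0055, 0.157] [-0.0005, 0.0128, -0.0001]
[0.0055, -0.0055, 0.157] [0.0015, 0.0128, -0.0001]
[0.0055, -0.0055, 0.157] [0.0035, 0.0124, -0.0002]
[0.0055, -0.0055, 0.157] [0.0054, 0.0117, -0.0003]
[0.0055, -0.0055, 0.157] [0.0071, 0.0107, -0.0004]
[0.0055, -0.0055, 0.157] [0.0087, 0.0094, -0.0005]
[0.0055, -0.0055, 0.157] [0.0101, 0.0079, -0.0006]
[0.0055, -0.0055, 0.157] [0.0112, 0.0063, -0.0007]
[0.0055, -0.0055, 0.157] [0.012, 0.0044, -0.0008]
```

carry_out(
  rows=[
    {"angular": [0, 0, 0], "translation": [0.02, 0, -0.002], "fingers": 0.04},
    {"angular": [0, 0, 0], "translation": [0.02, 0, -0.04], "fingers": 0.04},
    {"angular": [0.0055, -0.0055, 0.157], "translation": [-0.0025, 0.0126, -0.04], "fingers": 0.04},
    {"angular": [0.0055, -0.0055, 0.157], "translation": [-0.0005, 0.013, -0.005], "fingers": 0.04},
    {"angular": [0.0055, -0.0055, 0.157], "translation": [0.0015, 0.013, 0], "fingers": 0.04},
    {"angular": [0.0055, -0.0055, 0.157], "translation": [0.0035, 0.0125, 0], "fingers": 0.04},
    {"angular": [0.0055, -0.0055, 0.157], "translation": [0.0055, 0.0115, 0], "fingers": 0.04},
    {"angular": [0.0055, -0.0055, 0.157], "translation": [0.007, 0.0105, 0], "fingers": 0.04},
    {"angular": [0.0055, -0.0055, 0.157], "translation": [0.0085, 0.0095, 0], "fingers": 0.04},
    {"angular": [0.0055, -0.0055, 0.157], "translation": [0.01, 0.008, 0], "fingers": 0.04},
    {"angular": [0.0055, -0.0055, 0.157], "translation": [0.011, 0.0065, 0], "fingers": 0.04},
    {"angular": [0.0055, -0.0055, 0.157], "translation": [0.012, 0.0045, 0], "fingers": 0.04},
  ],
)

```text
time: 39.52
ee_pos: [0.3873, 0.2173, 0.1177]
tool_rot: [0.219, 3.061, -0.01]
contact_force: [0.4, 0.2, -0.2]
finger_gap: 0.0401
grasp_force: 0.0
```

carry_out(
  rows=[
    {"angular": [0, 0, 0], "translation": [0, 0.02, 0], "fingers": 0.04},
    {"angular": [0, 0, 0], "translation": [0, 0.02, 0], "fingers": 0.04},
    {"angular": [0, 0, 0], "translation": [0, 0.02, 0], "fingers": 0.04},
    {"angular": [0, 0, 0], "translation": [0, 0, 0], "fingers": 0.04},
    {"angular": [0, 0, 0], "translation": [0, 0, 0], "fingers": 0.04},
    {"angular": [0, 0, 0], "translation": [0, 0, 0], "fingers": 0.04},
  ],
)

```text
time: 40.28
ee_pos: [0.3957, 0.2758, 0.1171]
tool_rot: [0.212, 3.063, -0.013]
contact_force: [-0.3, -0.4, 0.1]
finger_gap: 0.0397
grasp_force: 0.0
```

Run:
```python
from h import *
where();stack();plan(place(-.115,0,.034),tilt(ST,-4),4)
```

```text
stand-frame TCP mm [-130.1    2.5  117.1] gap 0.0397 F stand [-0.2 -0.4  0.1] tool z [ 0.07  -0.013 -0.997]
level 5 5044 rect [[6.5, -35.2], [-66.6, -29.6], [-64.6, 32.5], [9.0, 34.6]] ext [[nan, nan], [nan, nan]]
t=40.33 gap=0.0401 turn/row 0.1deg step 21.1mm | pos err mm [ 14.5  -4.7 -83.1]
[-0.0008, 0.0004, 0.0012] [-0.0023, -0.0006, 0.021]
[-0.0008, 0.0004, 0.0012] [-0.0023, -0.0006, 0.021]
[-0.0008, 0.0004, 0.0012] [-0.0023, -0.0006, 0.021]
[-0.0008, 0.0004, 0.0012] [-0.0023, -0.0006, 0.021]
```

carry_out(
  rows=[
    {"angular": [0, 0, 0.001], "translation": [-0.0023, -0.0006, 0.021], "fingers": 0.04},
    {"angular": [0, 0, 0.001], "translation": [-0.0023, -0.0006, 0.021], "fingers": 0.04},
    {"angular": [0, 0, 0.001], "translation": [-0.0023, -0.0006, 0.021], "fingers": 0.04},
    {"angular": [0, 0, 0.001], "translation": [-0.0023, -0.0006, 0.021], "fingers": 0.04},
    {"angular": [0, 0, 0], "translation": [0, 0, 0], "fingers": 0.04},
    {"angular": [0, 0, 0], "translation": [-0.01, 0, 0.0007], "fingers": 0.04},
    {"angular": [0, 0, 0], "translation": [-0.01, 0, 0.0007], "fingers": 0.04},
    {"angular": [0, 0, 0], "translation": [-0.008, 0, 0.0005], "fingers": 0.04},
    {"angular": [0, 0, 0], "translation": [-0.006, 0, 0.0004], "fingers": 0.04},
    {"angular": [0, 0, 0], "translation": [-0.002, 0, 0], "fingers": 0.04},
    {"angular": [0, 0, 0], "translation": [0, 0, 0], "fingers": 0.04},
    {"angular": [0, 0, 0], "translation": [0, 0, 0], "fingers": 0.04},
  ],
)

```text
time: 41.82
ee_pos: [0.4457, 0.2669, 0.0343]
tool_rot: [0.216, 3.063, -0.012]
contact_force: [-0.1, 0.8, -0.2]
finger_gap: 0.0399
grasp_force: 0.0
```

Run:
```python
from h import *
where()
```

```text
stand-frame TCP mm [-79.3   0.8  34.3] gap 0.0399 F stand [-0.2  0.7 -0.2] tool z [ 0.07  -0.013 -0.997]
```

carry_out(
  rows=[
    {"angular": [0, 0, 0], "translation": [-0.0015, 0, 0], "fingers": 0.04},
    {"angular": [0, 0, 0], "translation": [-0.0015, 0, 0], "fingers": 0.04},
    {"angular": [0, 0, 0], "translation": [-0.0015, 0, 0], "fingers": 0.04},
    {"angular": [0, 0, 0], "translation": [0, 0, 0], "fingers": 0.04},
  ],
)

```text
time: 42.32
ee_pos: [0.4481, 0.2665, 0.0343]
tool_rot: [0.215, 3.066, -0.014]
contact_force: [-8.5, 1.4, 5.3]
finger_gap: 0.04
grasp_force: 4.4
```

Run:
```python
from h import *
where()
```

```text
stand-frame TCP mm [-76.9   0.8  34.3] gap 0.04 F stand [-8.7  0.2  5.3] tool z [ 0.067 -0.014 -0.998]
```

carry_out(
  rows=[
    {"angular": [0, 0.035, 0], "translation": [-0.0005, 0, 0], "fingers": 0.04},
    {"angular": [0, 0.035, 0], "translation": [-0.0005, 0, 0], "fingers": 0.04},
    {"angular": [0, 0, 0], "translation": [-0.001, 0, 0], "fingers": 0.04},
    {"angular": [0, 0, 0], "translation": [0, 0, 0], "fingers": 0.04},
  ],
)

```text
time: 42.82
ee_pos: [0.4489, 0.2665, 0.0345]
tool_rot: [-0.22, -3.13, 0.007]
contact_force: [-13.4, 1.5, 9.5]
finger_gap: 0.0401
grasp_force: 6.8
```

Run:
```python
from h import *
where();stack();plan(place(-.11,-.06,.12),ST,1)
```

```text
stand-frame TCP mm [-76.1   0.9  34.5] gap 0.0401 F stand [-13.5  -0.5   9.5] tool z [-0.005 -0.004 -1.   ]
level 5 3093 rect [[-44.5, -21.6], [-65.1, -19.9], [-63.2, 24.4], [-42.5, 24.9]] ext [[nan, nan], [nan, nan]]
t=42.88 gap=0.0397 turn/row 0.4deg step 110.3mm | pos err mm [-42.2 -55.4  85.5]
[-0.0046, -0.0037, 0.0031] [0.0344, -0.0612, -0.085]
```

carry_out(
  rows=[
    {"angular": [0, 0, 0], "translation": [0.015, 0, 0], "fingers": 0.04},
    {"angular": [0, 0, 0], "translation": [0.02, 0, -0.03], "fingers": 0.04},
    {"angular": [0, 0, 0], "translation": [0, 0, -0.05], "fingers": 0.04},
    {"angular": [0, 0, 0], "translation": [0, 0, -0.05], "fingers": 0.04},
    {"angular": [0, 0, 0], "translation": [0, 0, 0], "fingers": 0.04},
    {"angular": [0, 0, 0], "translation": [0, 0, 0], "fingers": 0.04},
    {"angular": [0, 0, 0], "translation": [0, 0, 0], "fingers": 0.04},
  ],
)

```text
time: 43.75
ee_pos: [0.417, 0.2706, 0.1634]
tool_rot: [-0.222, -3.133, 0.007]
contact_force: [0.7, -0.1, 0.5]
finger_gap: 0.0401
grasp_force: 0.0
```

Run:
```python
from h import *
where();p,d,i=stack();cv2.imwrite("pics/w12.png",p)
K=i["K"];T=i["world_from_camera"];
S=np.c_[SX,SY][:2]
c=(np.array([place(x,y,z) for x in(-.065,.065) for y in(-.033,.033) for z in(.012,.052)])-T[:3,3])@T[:3,:3]
print((c[:,:2]/c[:,2:]*K[0,0]+K[:2,2]).round(0).tolist())
t,_=bot.read_camera("scene");a=cv2.resize(t[150:260,340:480],(560,440),interpolation=cv2.INTER_CUBIC);cv2.imwrite("pics/s2.png",a)
```

```text
stand-frame TCP mm [-108.2    0.4  163.4] gap 0.0401 F stand [0.7 0.  0.5] tool z [-0.001 -0.004 -1.   ]
level 5 7513 rect [[63.8, -38.8], [-64.9, -31.6], [-63.7, 32.5], [65.3, 35.4]] ext [[nan, nan], [nan, nan]]
[[290.0, 235.0], [285.0, 253.0], [356.0, 235.0], [360.0, 254.0], [294.0, 337.0], [291.0, 366.0], [351.0, 337.0], [355.0, 366.0]]
```

View pics/w12.png

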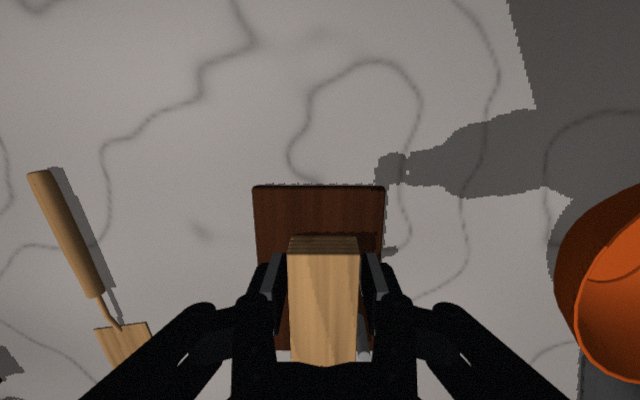

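Run:
```python
from h import *
p=cv2.imread("pics/w12.png");h=cv2.cvtColor(p,cv2.COLOR_BGR2HSV)
for r in range(233,262,2):
    k=np.where((h[r,275:372,0]>12)&(h[r,275:372,1]>75)&(h[r,275:372,2]>55))[0]+275
    print(r,len(k),k[[0,-1]] if len(k) else None,h[r,320].tolist())
```

```text
233 0 None [10, 177, 26]
235 0 None [6, 127, 38]
237 25 [291 354] [14, 123, 56]
239 62 [290 355] [16, 128, 64]
241 31 [291 356] [14, 116, 55]
243 64 [289 356] [13, 123, 60]
245 43 [289 357] [15, 137, 56]
247 61 [288 357] [13, 123, 58]
249 51 [288 354] [13, 125, 59]
251 63 [287 358] [16, 127, 54]
253 44 [286 343] [15, 142, 54]
255 74 [286 359] [16, 122, 140]
257 74 [287 360] [17, 124, 163]
259 74 [286 359] [16, 124, 163]
261 74 [287 360] [16, 125, 161]
```

View pics/s2.png

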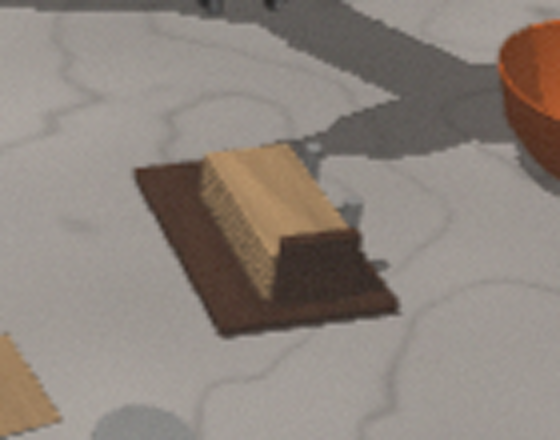

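Both views show five flush layers. The stack's corners sit within about 1 px of the home outline ((290,235)–(356,235) at the bottom, (286,255)–(360,255) at the top), and it touches the fence and posts. Handing in.

```bash
python3 -c "
from plant import bot
print(bot.finish_job())"
```

```text
the job is handed in; nothing more can be done
None
```

I moved the three boards from the rack (c, d and f) onto boards a and b on the stand and tapped the stack flush against the fence and both posts; the job is handed in, but no verdict came back.

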